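# Lay out the colour station

## Task

Lay out the paints for the next lacquer panel: stand the red, blue and yellow jars each in the middle of the ring right behind the patch of its own colour on the wooden strips, and stand the green jar in the middle of the ring directly behind the blue jar. Set the brass press weight upright on the middle of the red jar's lid to keep it shut. Keep the jars upright all the time, and leave the black jar and the dropper bottle where they are.

Things in the scene. Friction and masses are not known exactly. Their poses are not given: they have to be found in the camera images.
- jar_red: paint jar, red body with a black screw lid, 44 mm across, 59 mm tall, standing; origin at the centre of its underside, z up its axis. Grasp it across the body (the 45 mm below the lid)
- jar_blue: paint jar, blue body with a white screw lid, 48 mm across, 65 mm tall, standing; origin at the centre of its underside, z up its axis. Grasp it across the body (the 51 mm below the lid)
- jar_yellow: paint jar, yellow ochre body with a black screw lid, 44 mm across, 71 mm tall, standing; origin at the centre of its underside, z up its axis. Grasp it across the body (the 57 mm below the lid)
- jar_green: paint jar, dark green body with a white screw lid, 48 mm across, 59 mm tall, standing; origin at the centre of its underside, z up its axis. Grasp it across the body (the 45 mm below the lid)
- weight: turned brass-coloured metal press weight, about 0.6 kg, standing; a round base 50 mm across and 38 mm tall with a knob 26 mm across on top, from 38 to 55 mm height, by which it is picked; origin at the centre of its underside, z up
- strip_red: fixed pale wooden strip, 225 x 80 x 6 mm, with a red patch (44 x 50 mm, 4 mm high) at its near end and two flat dark rings (66 mm inside diameter) in line behind it. Origin on the underside below the near ring's centre; x runs along the strip away from the patch, z up. Patch centre at x = -70 mm, far ring's centre at x = +85 mm, strip's top at z = 6 mm
- strip_blue: fixed pale wooden strip, 225 x 80 x 6 mm, with a blue patch (44 x 50 mm, 4 mm high) at its near end and two flat dark rings (66 mm inside diameter) in line behind it. Origin on the underside below the near ring's centre; x runs along the strip away from the patch, z up. Patch centre at x = -70 mm, far ring's centre at x = +85 mm, strip's top at z = 6 mm
- strip_yellow: fixed pale wooden strip, 225 x 80 x 6 mm, with a yellow patch (44 x 50 mm, 4 mm high) at its near end and two flat dark rings (66 mm inside diameter) in line behind it. Origin on the underside below the near ring's centre; x runs along the strip away from the patch, z up. Patch centre at x = -70 mm, far ring's centre at x = +85 mm, strip's top at z = 6 mm
- jar_black: bystander: black paint jar with a black lid, 44 mm across, 65 mm tall; origin at the centre of its underside. Stays where it is. Behind it stands a wooden drawer chest, about 0.25 m tall or a little more, its front and handles about 0.6 m ahead of the robot, from about 0.16 m left to 0.12 m right: carry things past in front of it, within about 0.5 m of the base
- dropper: bystander: amber dropper bottle with a black dropper, 32 mm across, 102 mm tall; origin at the centre of its underside. Stays where it is
Things that resemble listed ones, but are neither listed nor needed, are in the scene too. What is shaped like the jar_blue but pink or purple is not meant.

How it is judged:
By the outcome, as a careful person would: the job done as asked, in the order asked, and still so for the second after the job is handed in, with the robot touching nothing.
It also fails if it takes over 136 s, if anything falls off the work surface, if the arm or the gripper's body presses on something with over 40 N, if the wrist force passes 120 N, or if a joint passes its speed limit or range.

## Robot

A 6-joint arm with a two-finger parallel gripper is mounted at the origin on a cart in front of the work surface, level with it; the furniture and walls round the work are solid. World frame = base frame: x ahead of the robot, y to its left, z up, the work surface at z = 0. Lengths are in m, angles in rad, forces in N, time in s.
With the tool pointing down it reaches from about 0.375 to 0.825 m from the base axis. Payload 5.5 kg.
Tool frame: the origin (TCP) lies midway between the tips of the shut fingers; the grasp point (between the pads) lies 19 mm behind it; z points along the fingers, y is the line along which they close (so a half turn about z gives the same grasp; the last joint's range is limited). The gripper opens to 85 mm and grips with 20 to 120 N. Pads are 22 mm wide; open, the fingers measure 114 mm over their backs; the gripper's body (76 mm by 85 mm) begins 54 mm behind the grasp point. The pads swing forward as they close: fully open they stand 13 mm farther back than shut.
Start: joints at [1.303, 0.314, -0.047, 1.21, 0, 1.571], TCP at [0.159, 0.579, 0.205] pointing down, gripper open.
Joint ranges: [-2.67, 2.67], [-0.69, 1.73], [-1.03, 1.25], [-2.08, 2.16], [-1.42, 1.45], [-3.14, 3.14]. Speed limits (rad/s): [2.39, 2.39, 3.01, 3.14, 3.14, 3.14].

## Interface

Orientations are given as a rotation vector (axis times angle).
In Python, from workcell import bot gives the robot as it stands.
- The arm moves only by the tool step_arm, never from a script. Its argument "commands" is a list of rows, each an object with "slide": the shift along the tool's x, y, z in cm, a list of three; "turn": the turn about the tool's z in degrees; "claw": the closure, from -1 (fully open) to 1 (shut), so that 0 is half open. A call has exactly 10 rows; each row is the pose to reach, as a shift and turn from the pose commanded when the call began, along the tool's axes at that moment; what a row does not reach only later rows make up. A row lasts 1/10 s, in which the tool goes at most 50 mm and 8.59 degrees, less where a joint would pass 70% of its speed; a pose out of reach is approached as far as the arm can. A call with a gripper value outside its range is refused whole. The fingers move at their own pace and stop on an object; "newtons" is the grip in N (left out, the last holds). Time passes only in rows, so rows that repeat a pose let the fingers close, or fill a call up. It gives the time, the measured TCP pose, the force, the opening and the grip force at its end, in the units of the state.
- bot.state(): the state, without advancing time (a new reading comes with each control period).
- bot.get_image(name): name is "scene" or "top" or "wrist"; returns the picture (400x640x3 uint8, red, green, blue); there is no depth.
- bot.camera_info(name): a dict with "mtx" (3x3 intrinsics, pixels), "R" (3x3) and "t" (3): a world point X has camera coordinates R X + t; the wrist camera has in their place "hand_eye" (4x4, takes a point from camera to tool coordinates, whose origin is the TCP and whose axes are the flange's). Camera axes: x right, y down, z forward; pixel columns grow to the right and rows downward; lengths in m; the calibration is good to about 2 mm. The wrist camera is an equidistant fisheye: a pixel r from the principal point sees the ray r / f radians off the axis. A picture is of the moment at which its call begins: read the wrist's pose just before it. camera_info takes no time and is no camera call.
- bot.job_done(): hands the job in; it is judged then, once.
The state is a dict: "time": time; "joint_pos": joint angles; "joint_vel": joint speeds; "joint_torque": joint torques, N m; "tool_pos": TCP position; "tool_rot": TCP orientation; "contact_force": force on the tool from outside, world axes, zero at the start; "torque": the same for the moment, N m; "gripper_width": opening from 0.0 (shut) to 1.0 (fully open); "finger_force": force on a finger pad.
Only numpy, scipy, OpenCV 4.12 (cv2) and the standard library are available. Lean on these libraries where they do the work, as an engineer would, in place of code of your own. Each camera call takes 0.05 s, during which the arm holds its last target. There are 200 camera calls.

## Working session

There is one attempt and no reset: what is moved stays moved. The work goes in short steps, Python scripts to look and compute and a tool call to move; the robot and the scene stay as the last step left them, time stands still between calls to the robot, and variables do not carry over. Pictures are saved under pics/ and viewed, at most 14 in all, crops included, and the job is handed in when it is done.

Besides the shell and the picture viewer there is one more tool, called after "Emit:" as name([rows], argument=value, ...), one row to a line, values as JSON. step_arm: Moves the arm, as the interface text tells. Its arguments: {"type":"object","properties":{"commands":{"type":"array","items":{"type":"object","properties":{"slide":{"type":"array","items":{"type":"number"}},"turn":{"type":"number"},"claw":{"type":"number"}}}},"newtons":{"type":"number"}},"required":["commands"]}

```bash
mkdir -p pics; ls
python3 - <<'E'
from workcell import bot
import cv2,numpy as np
s=bot.state();print({k:np.round(v,3).tolist() for k,v in s.items()})
for n in ["scene","top"]:
    cv2.imwrite(f"pics/{n}0.png",bot.get_image(n)[:,:,::-1])
    c=bot.camera_info(n);print(n,{k:np.round(np.array(v),3).tolist() for k,v in c.items() if k in("mtx","R","t")})
print(bot.camera_info("wrist"))
E
```

```text
pics
{'time': 0.0, 'joint_pos': [1.303, 0.314, -0.048, 1.21, -0.0, 1.571], 'joint_vel': [0.001, -0.001, -0.002, -0.001, 0.001, 0.0], 'joint_torque': [0.0, -53.959, 33.976, 0.019, 0.0, 0.0], 'tool_pos': [0.159, 0.578, 0.204], 'tool_rot': [-0.419, -3.113, 0.003], 'contact_force': [0.139, -1.668, -0.22], 'torque': [0.027, 0.035, -0.008], 'finger_force': 0.0, 'gripper_width': 1.004}
scene {'mtx': [[412.709, 0.0, 315.09], [0.0, 412.709, 184.94], [0.0, 0.0, 1.0]], 'R': [[0.583, -0.813, -0.008], [-0.631, -0.446, -0.635], [0.513, 0.375, -0.772]], 't': [-0.346, 0.325, 0.993]}
top {'mtx': [[383.853, 0.0, 318.893], [0.0, 383.853, 200.148], [0.0, 0.0, 1.0]], 'R': [[-0.006, -1.0, -0.007], [-0.993, 0.007, -0.119], [0.119, 0.006, -0.993]], 't': [-0.065, 0.495, 1.057]}
{'mtx': array([[309.70691629,   0.        , 320.55268996],
       [  0.        , 309.70691629, 198.74444118],
       [  0.        ,   0.        ,   1.        ]]), 'hand_eye': array([[ 2.36719809e-04, -9.65003428e-01, -2.62237160e-01,
         6.57486196e-02],
       [ 9.99999881e-01,  1.16396515e-04,  4.74367342e-04,
         3.22297746e-04],
       [-4.27242620e-04, -2.62237241e-01,  9.65003340e-01,
        -1.68234039e-01],
       [ 0.00000000e+00,  0.00000000e+00,  0.00000000e+00,
         1.00000000e+00]])}
```

View pics/top0.png

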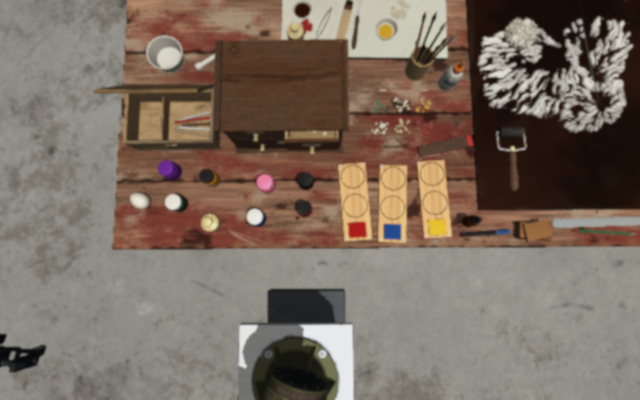

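View pics/scene0.png

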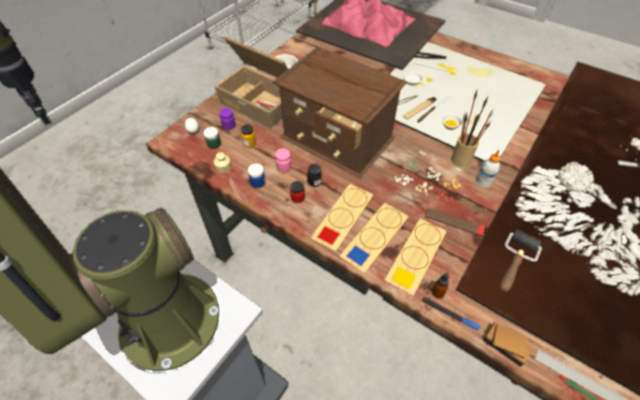

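The scene picture shows these candidates:
- Jars: red (297,192), blue (256,176), yellow (248,137), green (212,138), black (315,175).
- Pink (283,160) and purple (227,119) lookalikes, which are excluded.
- Brass weight (222,162), and a white thing at (192,126).
- Dropper (440,285). The strips are to the right of the jars.

I'll confirm with one enlarged crop.

Run:
```python
import cv2,numpy as np
a=cv2.imread("pics/scene0.png")[95:225,165:345]
b=cv2.imread("pics/top0.png")[150:250,120:480]
a=cv2.resize(a,None,fx=3.3,fy=3.3,interpolation=cv2.INTER_CUBIC)[:380,:594]
b=cv2.resize(b,(792,220),interpolation=cv2.INTER_CUBIC)
o=np.zeros((600,792,3),np.uint8);o[:a.shape[0],:a.shape[1]]=a;o[380:]=b
cv2.imwrite("pics/crop1.png",o)
```

```text
(no output)
```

View pics/crop1.png

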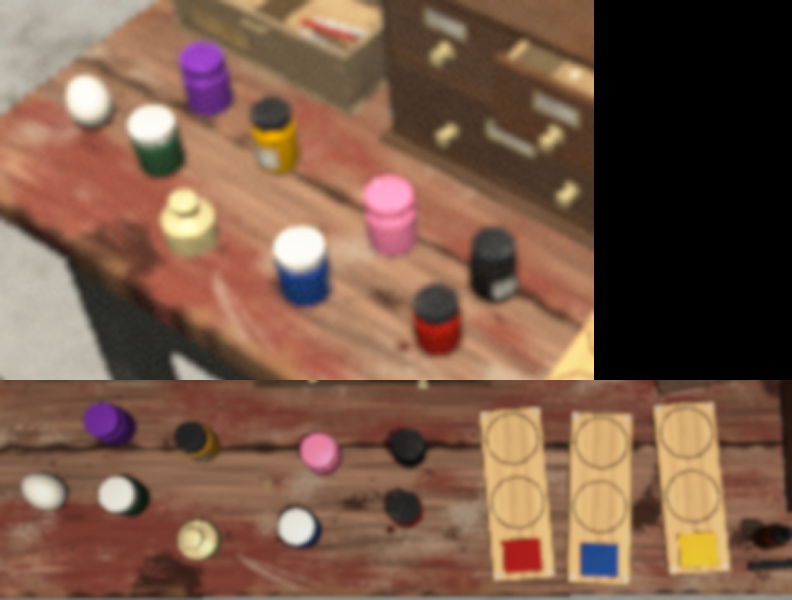

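The crop confirms red, blue, yellow, green, black and the brass weight. The shapes resembling the blue jar are pink and purple and get left alone, and the white one is an egg. Next I'll compute positions.

```bash
cat > h.py <<'E'
import cv2,numpy as np
from workcell import bot
from scipy.spatial.transform import Rotation as Ro
def ray(n,uv,z,info=None):
    c=info or bot.camera_info(n);R,t=np.array(c["R"]),np.array(c["t"])
    d=R.T@np.linalg.solve(c["mtx"],[*uv,1]);o=-R.T@t
    return (o+d*(z-o[2])/d[2])[:2]
def wrist():
    """save pose + picture"""
    s=bot.state();im=bot.get_image("wrist")[:,:,::-1].copy();return s,im
def wray(s,uv,z):
    c=bot.camera_info("wrist");K=c["mtx"];H=c["hand_eye"]
    p=(np.array(uv)-K[:2,2])/K[0,0];r=np.hypot(*p)
    d=np.array([*(p/max(r,1e-9)*np.sin(r)),np.cos(r)])
    T=Ro.from_rotvec(s["tool_rot"]).as_matrix()
    d=T@H[:3,:3]@d;o=T@H[:3,3]+s["tool_pos"];return (o+d*(z-o[2])/d[2])[:2]
def wpix(s,X):
    c=bot.camera_info("wrist");K=c["mtx"];H=c["hand_eye"]
    T=Ro.from_rotvec(s["tool_rot"]).as_matrix()
    p=H[:3,:3].T@(T.T@(np.array(X)-s["tool_pos"])-H[:3,3]);a=np.arctan2(np.hypot(p[0],p[1]),p[2])
    return K[:2,2]+K[0,0]*a*p[:2]/np.hypot(p[0],p[1])
def shift(s,target):
    """tool-axes shift in cm from the measured TCP to the target"""
    return np.round(Ro.from_rotvec(s["tool_rot"]).as_matrix().T@(np.array(target)-s["tool_pos"])*100,2)
E
python3 - <<'E'
from h import *
P=dict(green=((174.5,202.3),(211.4,132),.059),yellow=((206.8,177.3),(247,129),.071),blue=((255,216.8),(256,170),.065),red=((303.2,207.3),(297.4,185.6),.059),weight=((210.5,221.8),(220.8,155.6),.055),black=((305,180.5),(314.5,168),.065))
for k,(a,b,z) in P.items(): print(k,ray("top",a,z).round(3),ray("scene",b,z).round(3))
for k,(a,b) in dict(red=((355,205.5),(353.2,176.4)),blue=((392.7,207.7),(392.7,177.7)),yellow=((434,203.6),(432.3,174))).items():
    print(k,ray("top",a,.006).round(3),ray("top",b,.006).round(3))
im=cv2.imread("pics/top0.png");hsv=cv2.cvtColor(im,cv2.COLOR_BGR2HSV)
m=((hsv[...,2]>140)&(im[...,2]>im[...,0].astype(int)+40)&(im[...,1]>120)).astype(np.uint8)*255
m=cv2.morphologyEx(m,cv2.MORPH_CLOSE,np.ones((9,9)))
for c in cv2.findContours(m,cv2.RETR_EXTERNAL,cv2.CHAIN_APPROX_NONE)[0]:
    if cv2.contourArea(c)>800 and 330<c[:,0,0].mean()<460 and c[:,0,1].mean()>150:
        q=np.array([ray("top",p,.006) for p in cv2.boxPoints(cv2.minAreaRect(c))],np.float32)*1000
        print(cv2.minAreaRect(q))
E
```

```text
green [0.488 0.33 ] [0.489 0.333]
yellow [0.555 0.239] [0.557 0.239]
blue [0.446 0.106] [0.444 0.105]
red [ 0.472 -0.026] [ 0.471 -0.027]
weight [0.434 0.23 ] [0.433 0.238]
black [ 0.545 -0.031] [ 0.55  -0.031]
red [ 0.481 -0.173] [ 0.566 -0.169]
blue [ 0.474 -0.281] [ 0.562 -0.284]
yellow [ 0.485 -0.4  ] [ 0.572 -0.399]
((492.29083251953125, -211.3653106689453), (254.88735961914062, 232.242919921875), 87.24716186523438)
((493.06915283203125, -402.9776611328125), (244.81187438964844, 84.23084259033203), 3.021888256072998)
```

Top and scene views agree within a few mm, and the strips run along +x. I'll approach the red jar with the fingers closing along world y.

Emit:
step_arm([
  {"slide": [-4.3,-5.1,0],"turn": -2},
  {"slide": [-8.6,-10.2,0],"turn": -5},
  {"slide": [-12.9,-15.3,0],"turn": -9},
  {"slide": [-17.2,-20.4,0],"turn": -13},
  {"slide": [-21.5,-25.5,0],"turn": -15.3},
  {"slide": [-25.8,-30.6,0],"turn": -15.3},
  {"slide": [-30.2,-35.6,0],"turn": -15.3},
  {"slide": [-34.5,-40.7,0],"turn": -15.3},
  {"slide": [-38.8,-45.8,0],"turn": -15.3},
  {"slide": [-43.1,-50.9,0],"turn": -15.3},
], newtons=40)

```text
schema error: expected keys slide, turn, claw
```

Emit:
step_arm([
  {"slide": [-3.3,-3.5,0],"turn": -2,"claw": -1},
  {"slide": [-6.5,-7.4,0],"turn": -5,"claw": -1},
  {"slide": [-9.7,-11.2,0],"turn": -9,"claw": -1},
  {"slide": [-12.9,-15,0],"turn": -13,"claw": -1},
  {"slide": [-16.1,-18.8,0],"turn": -15.3,"claw": -1},
  {"slide": [-19.3,-22.6,0],"turn": -15.3,"claw": -1},
  {"slide": [-22.5,-26.4,0],"turn": -15.3,"claw": -1},
  {"slide": [-25.7,-30.2,0],"turn": -15.3,"claw": -1},
  {"slide": [-28.9,-34,0],"turn": -15.3,"claw": -1},
  {"slide": [-32,-38,0],"turn": -15.3,"claw": -1},
], newtons=40)

```text
time: 1.1
tool_pos: [0.3669, 0.1262, 0.2051]
tool_rot: [0.001, 3.141, 0.0]
contact_force: [1.4, 1.4, 0.4]
gripper_width: 0.996
finger_force: 0.0
```

Emit:
step_arm([
  {"slide": [-2,-4,1],"turn": 0,"claw": -1},
  {"slide": [-4,-8,2],"turn": 0,"claw": -1},
  {"slide": [-6.3,-12,3],"turn": 0,"claw": -1},
  {"slide": [-6.3,-15.2,4],"turn": 0,"claw": -1},
  {"slide": [-6.3,-15.2,5.5],"turn": 0,"claw": -1},
  {"slide": [-6.3,-15.2,5.5],"turn": 0,"claw": -1},
  {"slide": [-6.3,-15.2,5.5],"turn": 0,"claw": -1},
  {"slide": [-6.3,-15.2,5.5],"turn": 0,"claw": -1},
  {"slide": [-6.3,-15.2,5.5],"turn": 0,"claw": -1},
  {"slide": [-6.3,-15.2,5.5],"turn": 0,"claw": -1},
])

```text
time: 2.1
tool_pos: [0.4299, -0.0235, 0.1507]
tool_rot: [-0.001, 3.141, -0.0]
contact_force: [0.1, -1.1, 0.9]
gripper_width: 0.999
finger_force: 0.0
```

Run:
```python
from h import *
import pickle
s,im=wrist();pickle.dump(s,open("s1.pkl","wb"));cv2.imwrite("pics/w1.png",im)
print(s["tool_pos"],s["joint_pos"],wpix(s,[.472,-.026,.059]),wpix(s,[.472,-.026,0]))
```

```text
[ 0.42986544 -0.02347961  0.15068534] [-5.45538991e-02  2.67312461e-02 -5.19593909e-01  1.02338924e+00
 -1.53194597e-05 -5.50477603e-02] [317.42271934 238.18904101] [317.92068139 217.34184343]
```

View pics/w1.png

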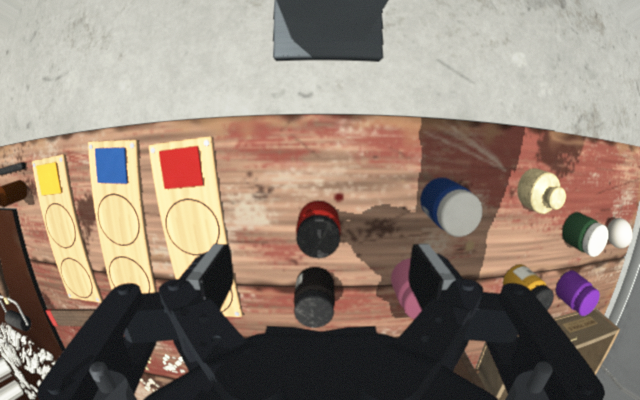

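The wrist view shows everything: red lid at about (320,236), blue lid (461,213), knob (555,197), green lid (594,238), and near rings at red (193,227), blue (119,219), yellow (61,226). I'll refine the rings and lids from this picture.

Run:
```python
from h import *
import pickle
s=pickle.load(open("s1.pkl","rb"))
P=dict(red=((320,236),.059),blue=((461,213),.065),weight=((555,197),.055),green=((594,238),.059),Rr=((193,227),.006),Rb=((119,219),.006),Ry=((61,226),.006))
for k,(a,z) in P.items(): print(k,wray(s,a,z).round(4))
im=cv2.imread("pics/w1.png")[110:320,20:380]
cv2.imwrite("pics/w1c.png",cv2.resize(im,(800,467),interpolation=cv2.INTER_CUBIC))
```

```text
red [ 0.4698 -0.0237]
blue [0.4469 0.1069]
weight [0.4339 0.2348]
green [0.4864 0.3242]
Rr [ 0.483  -0.1691]
Rb [ 0.4759 -0.2757]
Ry [ 0.4903 -0.3967]
```

View pics/w1c.png

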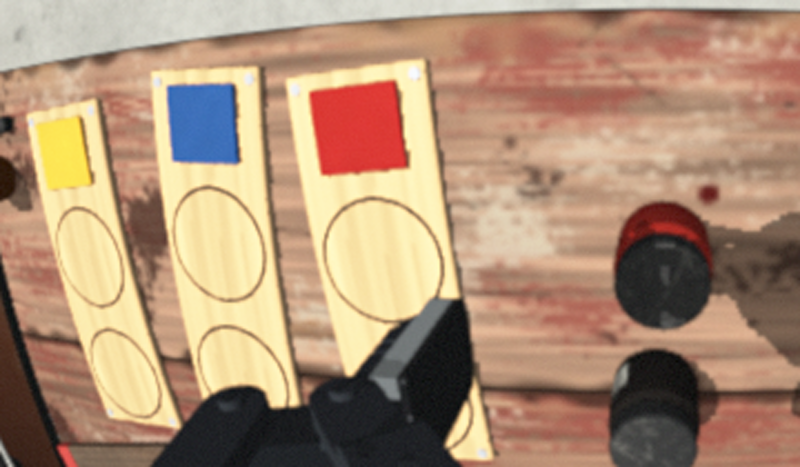

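Emit:
step_arm([
  {"slide": [-2,0,2],"turn": 0,"claw": -1},
  {"slide": [-4,-0.1,4],"turn": 0,"claw": -1},
  {"slide": [-4,-0.1,7],"turn": 0,"claw": -1},
  {"slide": [-4,-0.1,10],"turn": 0,"claw": -1},
  {"slide": [-4,-0.1,12.5],"turn": 0,"claw": -1},
  {"slide": [-4,-0.1,14.1],"turn": 0,"claw": -1},
  {"slide": [-4,-0.1,14.1],"turn": 0,"claw": -1},
  {"slide": [-4,-0.1,14.1],"turn": 0,"claw": 1},
  {"slide": [-4,-0.1,14.1],"turn": 0,"claw": 1},
  {"slide": [-4,-0.1,14.1],"turn": 0,"claw": 1},
])

```text
time: 3.15
tool_pos: [0.4707, -0.0251, 0.0103]
tool_rot: [0.001, 3.139, -0.0]
contact_force: [0.6, 0.3, 0.8]
gripper_width: 0.515
finger_force: 0.1
```

Emit:
step_arm([
  {"slide": [0,0,0],"turn": 0,"claw": 1},
  {"slide": [0,0,0],"turn": 0,"claw": 1},
  {"slide": [0,0,0],"turn": 0,"claw": 1},
  {"slide": [0,0,0],"turn": 0,"claw": 1},
  {"slide": [0,0,0],"turn": 0,"claw": 1},
  {"slide": [0,0,0],"turn": 0,"claw": 1},
  {"slide": [0,0,-1],"turn": 0,"claw": 1},
  {"slide": [0,0,-3],"turn": 0,"claw": 1},
  {"slide": [0,0,-6],"turn": 0,"claw": 1},
  {"slide": [0,0,-6],"turn": 0,"claw": 1},
])

```text
time: 4.15
tool_pos: [0.4728, -0.0252, 0.0734]
tool_rot: [0.001, 3.135, -0.001]
contact_force: [0.7, -0.1, -0.6]
gripper_width: 0.486
finger_force: 40.6
```

Emit:
step_arm([
  {"slide": [0,-3,0],"turn": 0,"claw": 1},
  {"slide": [-0.3,-6,0],"turn": 0,"claw": 1},
  {"slide": [-0.6,-9,0],"turn": 0,"claw": 1},
  {"slide": [-1,-12,0],"turn": 0,"claw": 1},
  {"slide": [-1,-14,0],"turn": 0,"claw": 1},
  {"slide": [-1,-14.6,0],"turn": 0,"claw": 1},
  {"slide": [-1,-14.6,0],"turn": 0,"claw": 1},
  {"slide": [-1,-14.6,0],"turn": 0,"claw": 1},
  {"slide": [-1,-14.6,0],"turn": 0,"claw": 1},
  {"slide": [-1,-14.6,0],"turn": 0,"claw": 1},
])

```text
time: 5.15
tool_pos: [0.4793, -0.1702, 0.0691]
tool_rot: [0.001, -3.141, -0.0]
contact_force: [-1.5, -0.2, -0.6]
gripper_width: 0.487
finger_force: 40.7
```

Run:
```python
from h import *
import pickle
s,im=wrist();pickle.dump(s,open("s2.pkl","wb"));cv2.imwrite("pics/w2.png",im)
t=s["tool_pos"];print(t,s["tool_rot"]);print(wpix(s,[t[0],t[1],t[2]-.01+.059]),wpix(s,[.482,-.171,.006]))
```

```text
[ 0.47929381 -0.17015691  0.06911299] [ 8.49986788e-04 -3.14148178e+00 -3.04467615e-04]
[320.0543986  272.46378911] [319.09426687 205.55765899]
```

View pics/w2.png

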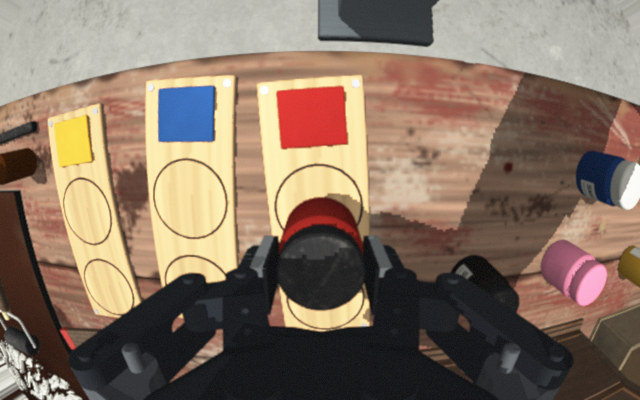

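Run:
```python
from h import *
import pickle
s=pickle.load(open("s2.pkl","rb"));im=cv2.imread("pics/w2.png")
hsv=cv2.cvtColor(im,cv2.COLOR_BGR2HSV);w=lambda a,z=.006:wray(s,a,z)
print("top/left/right",w((318,165)).round(4),w((275,204)).round(4),w((362,203)).round(4))
print("lid",w((321.5,269),s["tool_pos"][2]+.049).round(4))
for n,c,(h0,h1) in [("red",(313,118),(-8,8)),("blue",(187,114),(105,120)),("yellow",(74,140),(22,32))]:
    m=np.zeros(im.shape[:2],np.uint8);r=np.s_[c[1]-40:c[1]+40,c[0]-45:c[0]+45]
    h=hsv[...,0].astype(int);h[h>150]-=180
    m[r]=((h>=h0)&(h<=h1)&(hsv[...,1]>170)&(hsv[...,2]>90))[r]
    k,l,st,_=cv2.connectedComponentsWithStats(m);i=1+st[1:,4].argmax()
    ct=cv2.findContours((l==i).astype(np.uint8),cv2.RETR_EXTERNAL,cv2.CHAIN_APPROX_NONE)[0][0]
    q=np.array([w(p[0],.010) for p in ct],np.float32)*1000
    print(n,cv2.minAreaRect(q))
for n,e in dict(blue=((153,198),(227,200),(190,159),(190,239)),yellow=((64,210),(111,214),(84,178),(92,245))).items():
    q=np.array([w(p) for p in e]);print(n,q.round(4).tolist(),q[:2].mean(0),q[2:].mean(0))
```

```text
top/left/right [ 0.4501 -0.1718] [ 0.4808 -0.2055] [ 0.4799 -0.1375]
lid [ 0.4776 -0.1695]
red ((413.8939514160156, -176.24481201171875), (42.49454879760742, 48.336936950683594), 4.024792671203613)
blue ((407.4283142089844, -274.92529296875), (47.19670104980469, 41.117767333984375), 86.87042999267578)
yellow ((420.1688232421875, -402.9518127441406), (41.86249542236328, 46.56548309326172), 3.4911158084869385)
blue [[0.4759, -0.3137], [0.4776, -0.2446], [0.4437, -0.2741], [0.5125, -0.2822]] [ 0.47675433 -0.27919289] [ 0.47807903 -0.27817483]
yellow [[0.4887, -0.4346], [0.4914, -0.3656], [0.4562, -0.3947], [0.5252, -0.4016]] [ 0.49003835 -0.40007705] [ 0.4907257  -0.39812784]
```

Emit:
step_arm([
  {"slide": [-0.6,-0.2,0],"turn": 0,"claw": 1},
  {"slide": [-0.6,-0.2,2],"turn": 0,"claw": 1},
  {"slide": [-0.6,-0.2,3.5],"turn": 0,"claw": 1},
  {"slide": [-0.6,-0.2,4.5],"turn": 0,"claw": 1},
  {"slide": [-0.6,-0.2,5],"turn": 0,"claw": 1},
  {"slide": [-0.6,-0.2,5.3],"turn": 0,"claw": 1},
  {"slide": [-0.6,-0.2,5.3],"turn": 0,"claw": 1},
  {"slide": [-0.6,-0.2,5.3],"turn": 0,"claw": 1},
  {"slide": [-0.6,-0.2,5.3],"turn": 0,"claw": 1},
  {"slide": [-0.6,-0.2,5.3],"turn": 0,"claw": 1},
])

```text
time: 6.2
tool_pos: [0.4854, -0.1729, 0.0168]
tool_rot: [0.001, 3.141, 0.0]
contact_force: [-3.0, 1.3, 6.1]
gripper_width: 0.487
finger_force: 41.3
```

Emit:
step_arm([
  {"slide": [0,0,0],"turn": 0,"claw": -1},
  {"slide": [0,0,0],"turn": 0,"claw": -1},
  {"slide": [0,0,0],"turn": 0,"claw": -1},
  {"slide": [0,0,0],"turn": 0,"claw": -1},
  {"slide": [0,0,-2],"turn": 0,"claw": -1},
  {"slide": [0,0,-6],"turn": 0,"claw": -1},
  {"slide": [0,0,-10],"turn": 0,"claw": -1},
  {"slide": [1,4,-13],"turn": 0,"claw": -1},
  {"slide": [4,8,-13],"turn": 0,"claw": -1},
  {"slide": [6,12,-13],"turn": 0,"claw": -1},
])

```text
time: 7.2
tool_pos: [0.4251, -0.0522, 0.1472]
tool_rot: [0.003, 3.14, -0.0]
contact_force: [-0.0, 1.0, -0.2]
gripper_width: 1.001
finger_force: 0.0
```

Run:
```python
from h import *
s,im=wrist();cv2.imwrite("pics/w3.png",im)
print(s["tool_pos"],s["tool_rot"])
print("pred lid red",wpix(s,[.4838,-.1714,.065]),"blue",wpix(s,[.446,.106,.065]))
# lid estimate for blue: white blob near the prediction
u,v=wpix(s,[.446,.106,.065]).astype(int)
h=cv2.cvtColor(im,cv2.COLOR_BGR2HSV);m=np.zeros(im.shape[:2],np.uint8);r=np.s_[v-60:v+60,u-60:u+60]
m[r]=((h[...,1]<40)&(h[...,2]>150))[r]
k,l,st,c=cv2.connectedComponentsWithStats(m);i=1+st[1:,4].argmax();ct=cv2.findContours((l==i).astype(np.uint8),cv2.RETR_EXTERNAL,cv2.CHAIN_APPROX_NONE)[0][0]
q=np.array([wray(s,p[0],.065) for p in ct],np.float32);print(c[i],st[i],"blue lid",cv2.minEnclosingCircle(q))
```

```text
[ 0.42508994 -0.05217648  0.14716733] [ 3.39913284e-03  3.13950286e+00 -1.07355271e-04]
pred lid red [194.83793165 256.0037951 ] blue [487.17341644 217.07810749]
[488.29170231 218.67835757] [ 471  198   36   42 1169] blue lid ((0.44817492365837097, 0.10826089233160019), 0.021485421806573868)
```

View pics/w3.png

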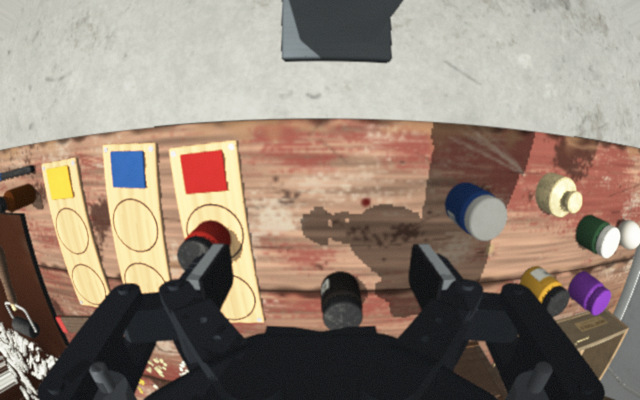

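The red jar stands in its ring with no visible disturbance to the others. Next is blue, at (.447,.107).

Emit:
step_arm([
  {"slide": [-1,4,0],"turn": 0,"claw": -1},
  {"slide": [-2.2,8,0],"turn": 0,"claw": -1},
  {"slide": [-2.2,12,0],"turn": 0,"claw": -1},
  {"slide": [-2.2,15,1],"turn": 0,"claw": -1},
  {"slide": [-2.2,15.9,3],"turn": 0,"claw": -1},
  {"slide": [-2.2,15.9,6],"turn": 0,"claw": -1},
  {"slide": [-2.2,15.9,9],"turn": 0,"claw": -1},
  {"slide": [-2.2,15.9,12],"turn": 0,"claw": -1},
  {"slide": [-2.2,15.9,13.7],"turn": 0,"claw": -1},
  {"slide": [-2.2,15.9,13.7],"turn": 0,"claw": -1},
])

```text
time: 8.25
tool_pos: [0.4451, 0.1054, 0.0068]
tool_rot: [-0.001, -3.137, 0.002]
contact_force: [0.4, -0.2, -0.5]
gripper_width: 0.998
finger_force: 0.0
```

Emit:
step_arm([
  {"slide": [0,0,0],"turn": 0,"claw": 1},
  {"slide": [0,0,0],"turn": 0,"claw": 1},
  {"slide": [0,0,0],"turn": 0,"claw": 1},
  {"slide": [0,0,0],"turn": 0,"claw": 1},
  {"slide": [0,0,0],"turn": 0,"claw": 1},
  {"slide": [0,0,0],"turn": 0,"claw": 1},
  {"slide": [0,0,0],"turn": 0,"claw": 1},
  {"slide": [0,0,0],"turn": 0,"claw": 1},
  {"slide": [0,0,0],"turn": 0,"claw": 1},
  {"slide": [0,0,0],"turn": 0,"claw": 1},
])

```text
time: 9.25
tool_pos: [0.4489, 0.1064, 0.0107]
tool_rot: [0.001, 3.139, 0.001]
contact_force: [-0.9, 0.3, 6.1]
gripper_width: 0.539
finger_force: 40.1
```

Emit:
step_arm([
  {"slide": [0,0,-1.5],"turn": 0,"claw": 1},
  {"slide": [0,0,-4.5],"turn": 0,"claw": 1},
  {"slide": [0,0,-8],"turn": 0,"claw": 1},
  {"slide": [0,-2,-11],"turn": 0,"claw": 1},
  {"slide": [0,-6,-12],"turn": 0,"claw": 1},
  {"slide": [-1,-10.5,-12],"turn": 0,"claw": 1},
  {"slide": [-1.5,-15,-12],"turn": 0,"claw": 1},
  {"slide": [-2,-19.5,-12],"turn": 0,"claw": 1},
  {"slide": [-2.5,-24,-12],"turn": 0,"claw": 1},
  {"slide": [-2.8,-28.5,-12],"turn": 0,"claw": 1},
])

```text
time: 10.25
tool_pos: [0.4759, -0.1812, 0.1303]
tool_rot: [0.001, 3.139, -0.001]
contact_force: [2.4, 0.5, -0.4]
gripper_width: 0.539
finger_force: 41.4
```

Emit:
step_arm([
  {"slide": [0,-4,0],"turn": 0,"claw": 1},
  {"slide": [0,-7.5,0],"turn": 0,"claw": 1},
  {"slide": [0,-10,1],"turn": 0,"claw": 1},
  {"slide": [0,-10,3],"turn": 0,"claw": 1},
  {"slide": [0,-10,5.5],"turn": 0,"claw": 1},
  {"slide": [0,-10,7],"turn": 0,"claw": 1},
  {"slide": [0,-10,7],"turn": 0,"claw": 1},
  {"slide": [0,-10,7],"turn": 0,"claw": 1},
  {"slide": [0,-10,7],"turn": 0,"claw": 1},
  {"slide": [0,-10,7],"turn": 0,"claw": 1},
])

```text
time: 11.25
tool_pos: [0.4762, -0.2795, 0.0604]
tool_rot: [0.001, 3.14, -0.002]
contact_force: [0.2, 0.9, -0.7]
gripper_width: 0.54
finger_force: 41.5
```

```bash
cat >> h.py <<'E'
def lid(s,im,X,white=True,w=60):
    """lid circle near the expected world point X (white, or bounds for the black ones)"""
    u,v=wpix(s,X).astype(int)
    h=cv2.cvtColor(im,cv2.COLOR_BGR2HSV);m=np.zeros(im.shape[:2],np.uint8);r=np.s_[max(0,v-w):v+w,max(0,u-w):u+w]
    m[r]=((h[...,1]<40)&(h[...,2]>130))[r] if white else (h[...,2]<70)[r]
    k,l,st,c=cv2.connectedComponentsWithStats(m);i=1+st[1:,4].argmax()
    ct=cv2.findContours((l==i).astype(np.uint8),cv2.RETR_EXTERNAL,cv2.CHAIN_APPROX_NONE)[0][0]
    q=np.array([wray(s,p[0],X[2]) for p in ct],np.float32)
    return (u,v),st[i],cv2.minEnclosingCircle(q),q.max(0)/2+q.min(0)/2
E
python3 - <<'E'
from h import *
s,im=wrist();cv2.imwrite("pics/w4.png",im);t=s["tool_pos"];print(t,s["tool_rot"])
print(lid(s,im,[t[0],t[1],t[2]-.0107+.065]))
E
```

```text
[ 0.47620182 -0.27949627  0.06043004] [ 9.68448975e-04  3.13969107e+00 -1.75441891e-03]
((np.int64(319), np.int64(278)), array([ 270,  221,  101,   96, 7417], dtype=int32), ((0.4730953276157379, -0.2792242765426636), 0.023025402799248695), array([ 0.473175  , -0.27935046], dtype=float32))
```

Emit:
step_arm([
  {"slide": [-0.4,0.05,1],"turn": 0,"claw": 1},
  {"slide": [-0.4,0.05,2.5],"turn": 0,"claw": 1},
  {"slide": [-0.4,0.05,3.5],"turn": 0,"claw": 1},
  {"slide": [-0.4,0.05,4.1],"turn": 0,"claw": 1},
  {"slide": [-0.4,0.05,4.4],"turn": 0,"claw": 1},
  {"slide": [-0.4,0.05,4.4],"turn": 0,"claw": 1},
  {"slide": [-0.4,0.05,4.4],"turn": 0,"claw": 1},
  {"slide": [-0.4,0.05,4.4],"turn": 0,"claw": 1},
  {"slide": [-0.4,0.05,4.4],"turn": 0,"claw": 1},
  {"slide": [-0.4,0.05,4.4],"turn": 0,"claw": 1},
])

```text
time: 12.3
tool_pos: [0.4787, -0.2781, 0.0167]
tool_rot: [-0.001, -3.141, -0.001]
contact_force: [-7.2, 4.2, 18.0]
gripper_width: 0.544
finger_force: 43.3
```

Emit:
step_arm([
  {"slide": [0,0,0],"turn": 0,"claw": -1},
  {"slide": [0,0,0],"turn": 0,"claw": -1},
  {"slide": [0,0,0],"turn": 0,"claw": -1},
  {"slide": [0,0,0],"turn": 0,"claw": -1},
  {"slide": [0,0,-2],"turn": 0,"claw": -1},
  {"slide": [0,0,-6],"turn": 0,"claw": -1},
  {"slide": [0,0,-10],"turn": 0,"claw": -1},
  {"slide": [1,1,-13],"turn": 0,"claw": -1},
  {"slide": [3,1,-15],"turn": 0,"claw": -1},
  {"slide": [4,1,-16],"turn": 0,"claw": -1},
])

```text
time: 13.3
tool_pos: [0.4392, -0.2688, 0.177]
tool_rot: [0.001, 3.14, -0.002]
contact_force: [-0.0, -0.8, 0.2]
gripper_width: 0.998
finger_force: 0.0
```

Run:
```python
from h import *
s,im=wrist();cv2.imwrite("pics/w5.png",im);t=s["tool_pos"];print(t,s["tool_rot"])
print(lid(s,im,[.477,-.279,.071]));print(lid(s,im,[.4838,-.1714,.065],False,40))
cv2.imwrite("pics/w5c.png",cv2.resize(im[100:330,100:500],(800,460),interpolation=cv2.INTER_CUBIC))
```

```text
[ 0.43917684 -0.26882015  0.17703109] [ 1.03260051e-03  3.13971914e+00 -2.15318439e-03]
((np.int64(309), np.int64(228)), array([ 288,  205,   46,   45, 1597], dtype=int32), ((0.47669416666030884, -0.2779071033000946), 0.0229207593947649), array([ 0.47652555, -0.27825892], dtype=float32))
((np.int64(417), np.int64(231)), array([ 394,  213,   42,   58, 1513], dtype=int32), ((0.49782130122184753, -0.1659986972808838), 0.03746281564235687), array([ 0.49683154, -0.17100844], dtype=float32))
```

View pics/w5c.png

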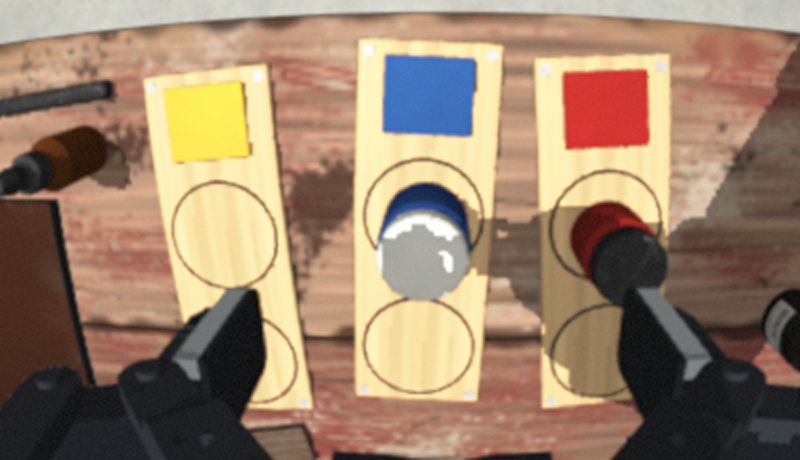

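Blue and red are both centred in their rings. The far blue ring is at crop (418,345). Next is the yellow jar.

Emit:
step_arm([
  {"slide": [0,4,0],"turn": 0,"claw": -1},
  {"slide": [0,9,0],"turn": 0,"claw": -1},
  {"slide": [0,14,0],"turn": 0,"claw": -1},
  {"slide": [0,19,0],"turn": 0,"claw": -1},
  {"slide": [0,24,0],"turn": 0,"claw": -1},
  {"slide": [0,29,0],"turn": 0,"claw": -1},
  {"slide": [0,34,0],"turn": 0,"claw": -1},
  {"slide": [0,39,0],"turn": 0,"claw": -1},
  {"slide": [0,44,0],"turn": 0,"claw": -1},
  {"slide": [0,49,0],"turn": 0,"claw": -1},
])

```text
time: 14.35
tool_pos: [0.4391, 0.2236, 0.1739]
tool_rot: [-0.001, -3.141, 0.001]
contact_force: [1.1, -0.4, -0.2]
gripper_width: 1.002
finger_force: 0.0
```

Emit:
step_arm([
  {"slide": [-2,1,0],"turn": 0,"claw": -1},
  {"slide": [-5,1.5,0],"turn": 0,"claw": -1},
  {"slide": [-7,1.5,0],"turn": 0,"claw": -1},
  {"slide": [-7,1.5,1],"turn": 0,"claw": -1},
  {"slide": [-7,1.5,1],"turn": 0,"claw": -1},
  {"slide": [-7,1.5,1],"turn": 0,"claw": -1},
  {"slide": [-7,1.5,1],"turn": 0,"claw": -1},
  {"slide": [-7,1.5,1],"turn": 0,"claw": -1},
  {"slide": [-7,1.5,1],"turn": 0,"claw": -1},
  {"slide": [-7,1.5,1],"turn": 0,"claw": -1},
])

```text
time: 15.35
tool_pos: [0.5096, 0.2365, 0.1655]
tool_rot: [0.001, 3.141, 0.0]
contact_force: [1.1, -0.5, 0.4]
gripper_width: 1.002
finger_force: 0.0
```

Run:
```python
from h import *
s,im=wrist();cv2.imwrite("pics/w6.png",im);t=s["tool_pos"];print(t,s["tool_rot"])
print(lid(s,im,[.556,.239,.071],False,35));print(lid(s,im,[.488,.33,.059]))
cv2.imwrite("pics/w6c.png",cv2.resize(im[100:330,180:580],(800,460),interpolation=cv2.INTER_CUBIC))
```

```text
[0.50963585 0.23648859 0.16549099] [1.13923198e-03 3.14101000e+00 4.50066837e-04]
((np.int64(322), np.int64(241)), array([ 308,  224,   41,   36, 1051], dtype=int32), ((0.5588601231575012, 0.2437489777803421), 0.020302526652812958), array([0.55666625, 0.24368125], dtype=float32))
((np.int64(420), np.int64(166)), array([ 405,  147,   44,   47, 1599], dtype=int32), ((0.4909197986125946, 0.3363547623157501), 0.022823764011263847), array([0.49121916, 0.3365265 ], dtype=float32))
```

View pics/w6c.png

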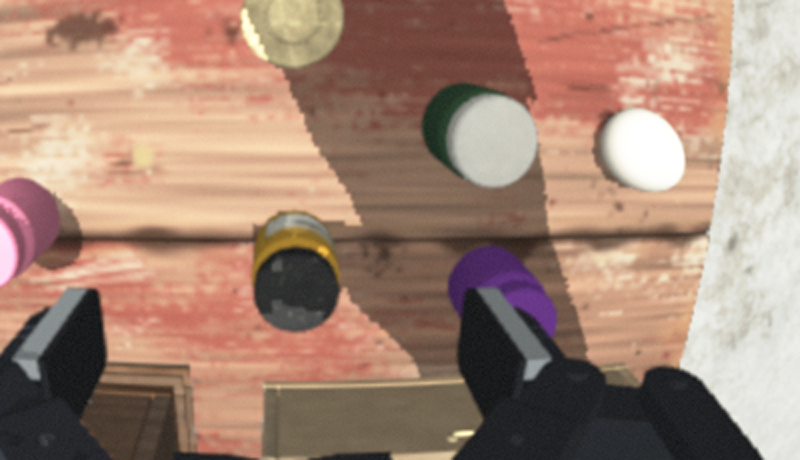

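Emit:
step_arm([
  {"slide": [-2,0.7,0],"turn": 0,"claw": -1},
  {"slide": [-4.8,0.7,2],"turn": 0,"claw": -1},
  {"slide": [-4.8,0.7,5],"turn": 0,"claw": -1},
  {"slide": [-4.8,0.7,8],"turn": 0,"claw": -1},
  {"slide": [-4.8,0.7,11],"turn": 0,"claw": -1},
  {"slide": [-4.8,0.7,14],"turn": 0,"claw": -1},
  {"slide": [-4.8,0.7,15.2],"turn": 0,"claw": -1},
  {"slide": [-4.8,0.7,15.2],"turn": 0,"claw": -1},
  {"slide": [-4.8,0.7,15.2],"turn": 0,"claw": -1},
  {"slide": [-4.8,0.7,15.2],"turn": 0,"claw": 1},
])

```text
time: 16.4
tool_pos: [0.5591, 0.244, 0.0149]
tool_rot: [0.001, 3.139, 0.002]
contact_force: [-0.2, -1.0, -0.2]
gripper_width: 0.854
finger_force: 0.0
```

Emit:
step_arm([
  {"slide": [0,0,0],"turn": 0,"claw": 1},
  {"slide": [0,0,0],"turn": 0,"claw": 1},
  {"slide": [0,0,0],"turn": 0,"claw": 1},
  {"slide": [0,0,0],"turn": 0,"claw": 1},
  {"slide": [0,0,0],"turn": 0,"claw": 1},
  {"slide": [0,0,0],"turn": 0,"claw": 1},
  {"slide": [0,0,0],"turn": 0,"claw": 1},
  {"slide": [0,0,0],"turn": 0,"claw": 1},
  {"slide": [0,0,0],"turn": 0,"claw": 1},
  {"slide": [0,0,0],"turn": 0,"claw": 1},
])

```text
time: 17.4
tool_pos: [0.5585, 0.2437, 0.0145]
tool_rot: [0.001, 3.14, 0.001]
contact_force: [-1.6, -0.6, 5.7]
gripper_width: 0.497
finger_force: 40.1
```

Emit:
step_arm([
  {"slide": [0,0,-1.5],"turn": 0,"claw": 1},
  {"slide": [0,0,-4.5],"turn": 0,"claw": 1},
  {"slide": [0,0,-8],"turn": 0,"claw": 1},
  {"slide": [2,0,-11],"turn": 0,"claw": 1},
  {"slide": [5,0,-13],"turn": 0,"claw": 1},
  {"slide": [8,-1,-13],"turn": 0,"claw": 1},
  {"slide": [10,-4,-13],"turn": 0,"claw": 1},
  {"slide": [10.5,-8.5,-13],"turn": 0,"claw": 1},
  {"slide": [10.5,-13,-13],"turn": 0,"claw": 1},
  {"slide": [10.5,-17.5,-13],"turn": 0,"claw": 1},
])

```text
time: 18.4
tool_pos: [0.4521, 0.0673, 0.1436]
tool_rot: [-0.001, 3.14, 0.0]
contact_force: [1.0, -0.2, 0.3]
gripper_width: 0.497
finger_force: 41.0
```

Emit:
step_arm([
  {"slide": [0,-4.5,0],"turn": 0,"claw": 1},
  {"slide": [0,-9,0],"turn": 0,"claw": 1},
  {"slide": [0,-13.5,0],"turn": 0,"claw": 1},
  {"slide": [0,-18,0],"turn": 0,"claw": 1},
  {"slide": [0,-22.5,0],"turn": 0,"claw": 1},
  {"slide": [-1,-27,0],"turn": 0,"claw": 1},
  {"slide": [-2,-31.5,0],"turn": 0,"claw": 1},
  {"slide": [-3,-36,0],"turn": 0,"claw": 1},
  {"slide": [-3.4,-40.5,0],"turn": 0,"claw": 1},
  {"slide": [-3.4,-44,0],"turn": 0,"claw": 1},
])

```text
time: 19.4
tool_pos: [0.4865, -0.3743, 0.1433]
tool_rot: [0.003, 3.141, -0.001]
contact_force: [0.5, 0.3, -1.0]
gripper_width: 0.499
finger_force: 41.0
```

Emit:
step_arm([
  {"slide": [0,-2.5,0],"turn": 0,"claw": 1},
  {"slide": [0,-2.7,1],"turn": 0,"claw": 1},
  {"slide": [0,-2.7,3],"turn": 0,"claw": 1},
  {"slide": [0,-2.7,5.5],"turn": 0,"claw": 1},
  {"slide": [0,-2.7,7.5],"turn": 0,"claw": 1},
  {"slide": [0,-2.7,8],"turn": 0,"claw": 1},
  {"slide": [0,-2.7,8],"turn": 0,"claw": 1},
  {"slide": [0,-2.7,8],"turn": 0,"claw": 1},
  {"slide": [0,-2.7,8],"turn": 0,"claw": 1},
  {"slide": [0,-2.7,8],"turn": 0,"claw": 1},
])

```text
time: 20.4
tool_pos: [0.4869, -0.3991, 0.0643]
tool_rot: [0.001, 3.14, -0.002]
contact_force: [-0.7, -0.2, -1.1]
gripper_width: 0.493
finger_force: 41.0
```

Run:
```python
from h import *
s,im=wrist();cv2.imwrite("pics/w7.png",im);t=s["tool_pos"];print(t,s["tool_rot"])
print(wpix(s,[t[0],t[1],t[2]-.0145+.071]),wpix(s,[.490,-.399,.006]))
cv2.imwrite("pics/w7c.png",cv2.resize(im[60:330,180:500],(711,600),interpolation=cv2.INTER_CUBIC))
```

```text
[ 0.48691748 -0.39906079  0.06433797] [ 1.05634722e-03  3.14002083e+00 -2.03751872e-03]
[319.83320691 281.30839635] [320.36973046 207.67717695]
```

View pics/w7c.png

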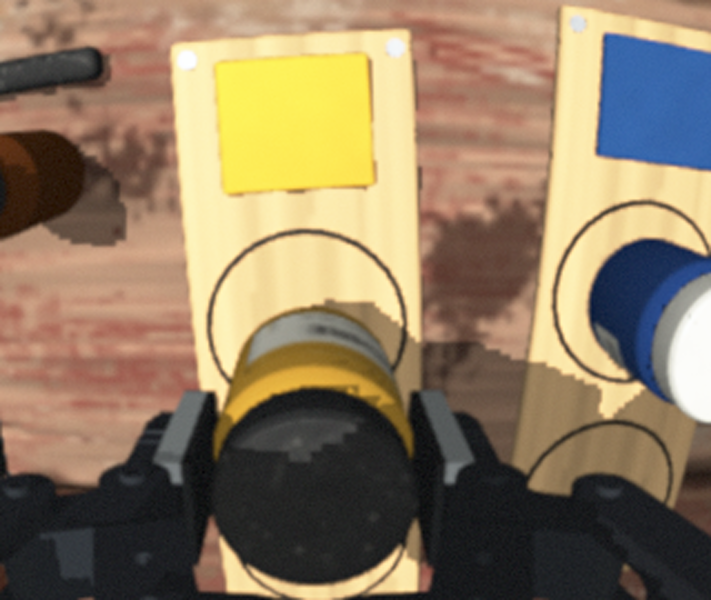

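Run:
```python
from h import *
s=dict(tool_pos=np.array([.48692,-.39906,.06434]),tool_rot=[1.056e-3,3.14002,-2.0375e-3])
for p in [(273.2,201.8),(362.7,199.5),(317.7,163.1)]: print(wray(s,p,.006).round(4))
print(wray(s,(321.3,279.2),.1208).round(4))
c=lambda u,v:(u/2.222+180,v/2.222+60)
print(wray(s,c(295,122),.010).round(4))
```

```text
[ 0.4853 -0.4351]
[ 0.4835 -0.3667]
[ 0.4556 -0.401 ]
[ 0.4859 -0.3985]
[ 0.4201 -0.4044]
```

Emit:
step_arm([
  {"slide": [-0.4,-0.2,1],"turn": 0,"claw": 1},
  {"slide": [-0.4,-0.2,2.5],"turn": 0,"claw": 1},
  {"slide": [-0.4,-0.2,3.5],"turn": 0,"claw": 1},
  {"slide": [-0.4,-0.2,4.1],"turn": 0,"claw": 1},
  {"slide": [-0.4,-0.2,4.4],"turn": 0,"claw": 1},
  {"slide": [-0.4,-0.2,4.4],"turn": 0,"claw": 1},
  {"slide": [-0.4,-0.2,4.4],"turn": 0,"claw": 1},
  {"slide": [-0.4,-0.2,4.4],"turn": 0,"claw": 1},
  {"slide": [-0.4,-0.2,4.4],"turn": 0,"claw": 1},
  {"slide": [-0.4,-0.2,4.4],"turn": 0,"claw": 1},
])

```text
time: 21.45
tool_pos: [0.4894, -0.4003, 0.0203]
tool_rot: [-0.002, -3.141, -0.0]
contact_force: [-5.5, 3.9, 13.4]
gripper_width: 0.497
finger_force: 43.0
```

Emit:
step_arm([
  {"slide": [0,0,0],"turn": 0,"claw": -1},
  {"slide": [0,0,0],"turn": 0,"claw": -1},
  {"slide": [0,0,0],"turn": 0,"claw": -1},
  {"slide": [0,0,0],"turn": 0,"claw": -1},
  {"slide": [0,0,-2],"turn": 0,"claw": -1},
  {"slide": [0,0,-6],"turn": 0,"claw": -1},
  {"slide": [0,0,-10],"turn": 0,"claw": -1},
  {"slide": [1,2,-13],"turn": 0,"claw": -1},
  {"slide": [3,5,-15],"turn": 0,"claw": -1},
  {"slide": [4,9.5,-15],"turn": 0,"claw": -1},
])

```text
time: 22.45
tool_pos: [0.4513, -0.3072, 0.1722]
tool_rot: [0.005, 3.137, -0.006]
contact_force: [1.1, 0.3, -0.3]
gripper_width: 0.998
finger_force: 0.0
```

Emit:
step_arm([
  {"slide": [0,5,0],"turn": 0,"claw": -1},
  {"slide": [0,10,0],"turn": 0,"claw": -1},
  {"slide": [0,15,0],"turn": 0,"claw": -1},
  {"slide": [0,20,0],"turn": 0,"claw": -1},
  {"slide": [0,25,0],"turn": 0,"claw": -1},
  {"slide": [0,30,0],"turn": 0,"claw": -1},
  {"slide": [0,35,0],"turn": 0,"claw": -1},
  {"slide": [0,40,0],"turn": 0,"claw": -1},
  {"slide": [0,45,0],"turn": 0,"claw": -1},
  {"slide": [0,50,0],"turn": 0,"claw": -1},
])

```text
time: 23.45
tool_pos: [0.4503, 0.1966, 0.1692]
tool_rot: [0.001, 3.141, 0.0]
contact_force: [1.9, -0.9, -0.5]
gripper_width: 1.004
finger_force: 0.0
```

Emit:
step_arm([
  {"slide": [0,4.5,0],"turn": 0,"claw": -1},
  {"slide": [0,9,0],"turn": 0,"claw": -1},
  {"slide": [0,12,0],"turn": 0,"claw": -1},
  {"slide": [0,13,0],"turn": 0,"claw": -1},
  {"slide": [0,13,0],"turn": 0,"claw": -1},
  {"slide": [0,13,0],"turn": 0,"claw": -1},
  {"slide": [0,13,0],"turn": 0,"claw": -1},
  {"slide": [0,13,0],"turn": 0,"claw": -1},
  {"slide": [0,13,0],"turn": 0,"claw": -1},
  {"slide": [0,13,0],"turn": 0,"claw": -1},
])

```text
time: 24.45
tool_pos: [0.4509, 0.3239, 0.1693]
tool_rot: [0.003, 3.141, 0.0]
contact_force: [0.9, 0.8, -0.5]
gripper_width: 1.001
finger_force: 0.0
```

Run:
```python
from h import *
s,im=wrist();cv2.imwrite("pics/w8.png",im);t=s["tool_pos"];print(t,s["tool_rot"],s["joint_pos"])
print(lid(s,im,[.49,.333,.059]))
```

```text
[0.45092781 0.32392104 0.16927297] [2.63085019e-03 3.14138883e+00 1.32281555e-04] [ 6.22963404e-01  2.46355153e-01 -2.19094156e-01  1.10513328e+00
 -5.00557005e-05  6.24638358e-01]
((np.int64(329), np.int64(227)), array([ 312,  206,   46,   44, 1574], dtype=int32), ((0.4901251196861267, 0.3373265564441681), 0.02277413010597229), array([0.4901836, 0.3377071], dtype=float32))
```

Emit:
step_arm([
  {"slide": [-2,1.2,1],"turn": 0,"claw": -0.5},
  {"slide": [-3.9,1.2,3],"turn": 0,"claw": -0.5},
  {"slide": [-3.9,1.2,6],"turn": 0,"claw": -0.5},
  {"slide": [-3.9,1.2,8],"turn": 0,"claw": -0.5},
  {"slide": [-3.9,1.2,11],"turn": 0,"claw": -0.5},
  {"slide": [-3.9,1.2,14],"turn": 0,"claw": -0.5},
  {"slide": [-3.9,1.2,15.5],"turn": 0,"claw": -0.5},
  {"slide": [-3.9,1.2,16],"turn": 0,"claw": -0.5},
  {"slide": [-3.9,1.2,16],"turn": 0,"claw": -0.5},
  {"slide": [-3.9,1.2,16],"turn": 0,"claw": -0.5},
])

```text
time: 25.5
tool_pos: [0.4905, 0.3369, 0.0101]
tool_rot: [0.001, 3.14, 0.001]
contact_force: [0.8, 0.3, 1.3]
gripper_width: 0.747
finger_force: 0.0
```

Emit:
step_arm([
  {"slide": [0,0,0],"turn": 0,"claw": 1},
  {"slide": [0,0,0],"turn": 0,"claw": 1},
  {"slide": [0,0,0],"turn": 0,"claw": 1},
  {"slide": [0,0,0],"turn": 0,"claw": 1},
  {"slide": [0,0,0],"turn": 0,"claw": 1},
  {"slide": [0,0,0],"turn": 0,"claw": 1},
  {"slide": [0,0,0],"turn": 0,"claw": 1},
  {"slide": [0,0,0],"turn": 0,"claw": 1},
  {"slide": [0,0,0],"turn": 0,"claw": 1},
  {"slide": [0,0,0],"turn": 0,"claw": 1},
])

```text
time: 26.5
tool_pos: [0.4908, 0.3371, 0.0108]
tool_rot: [0.001, 3.139, 0.002]
contact_force: [-0.6, -1.0, 6.0]
gripper_width: 0.506
finger_force: 40.4
```

Emit:
step_arm([
  {"slide": [0,0,-1.5],"turn": 0,"claw": 1},
  {"slide": [0,0,-4.5],"turn": 0,"claw": 1},
  {"slide": [0,0,-8],"turn": 0,"claw": 1},
  {"slide": [1,-2,-11],"turn": 0,"claw": 1},
  {"slide": [3,-5,-13],"turn": 0,"claw": 1},
  {"slide": [3.5,-9.5,-13],"turn": 0,"claw": 1},
  {"slide": [3.5,-14,-13],"turn": 0,"claw": 1},
  {"slide": [3.5,-18.5,-13],"turn": 0,"claw": 1},
  {"slide": [3.5,-23,-13],"turn": 0,"claw": 1},
  {"slide": [3.5,-27.5,-13],"turn": 0,"claw": 1},
])

```text
time: 27.5
tool_pos: [0.4546, 0.0599, 0.1399]
tool_rot: [0.0, 3.14, 0.0]
contact_force: [1.5, -0.2, -0.1]
gripper_width: 0.504
finger_force: 40.9
```

Emit:
step_arm([
  {"slide": [0,-4.5,0],"turn": 0,"claw": 1},
  {"slide": [0,-9,0],"turn": 0,"claw": 1},
  {"slide": [0,-13.5,0],"turn": 0,"claw": 1},
  {"slide": [0,-18,0],"turn": 0,"claw": 1},
  {"slide": [0,-22.5,0],"turn": 0,"claw": 1},
  {"slide": [0,-27,0],"turn": 0,"claw": 1},
  {"slide": [-2,-30.5,0],"turn": 0,"claw": 1},
  {"slide": [-5,-33.5,0],"turn": 0,"claw": 1},
  {"slide": [-8,-34.5,0],"turn": 0,"claw": 1},
  {"slide": [-10.5,-34.5,0],"turn": 0,"claw": 1},
])

```text
time: 28.5
tool_pos: [0.5607, -0.286, 0.1395]
tool_rot: [0.005, 3.14, -0.002]
contact_force: [0.3, -0.3, -0.5]
gripper_width: 0.5
finger_force: 41.0
```

Emit:
step_arm([
  {"slide": [0,0,0],"turn": 0,"claw": 1},
  {"slide": [0,0,0],"turn": 0,"claw": 1},
  {"slide": [0,0,2],"turn": 0,"claw": 1},
  {"slide": [0,0,4],"turn": 0,"claw": 1},
  {"slide": [0,0,6],"turn": 0,"claw": 1},
  {"slide": [0,0,6],"turn": 0,"claw": 1},
  {"slide": [0,0,6],"turn": 0,"claw": 1},
  {"slide": [0,0,6],"turn": 0,"claw": 1},
  {"slide": [0,0,6],"turn": 0,"claw": 1},
  {"slide": [0,0,6],"turn": 0,"claw": 1},
])

```text
time: 29.5
tool_pos: [0.5598, -0.2839, 0.0802]
tool_rot: [0.001, 3.14, -0.001]
contact_force: [-0.6, 0.4, -2.0]
gripper_width: 0.503
finger_force: 41.0
```

Run:
```python
from h import *
s,im=wrist();cv2.imwrite("pics/w9.png",im);t=s["tool_pos"];print(t,s["tool_rot"])
print(lid(s,im,[t[0],t[1],t[2]-.0108+.059]));print(lid(s,im,[.477,-.279,.071],True,35))
h=cv2.cvtColor(im,cv2.COLOR_BGR2HSV)
ct=max(cv2.findContours(((abs(h[...,0].astype(int)-112)<9)&(h[...,1]>170)&(h[...,2]>140)).astype(np.uint8),cv2.RETR_EXTERNAL,cv2.CHAIN_APPROX_NONE)[0],key=cv2.contourArea)
print(cv2.boundingRect(ct),cv2.minAreaRect(np.array([wray(s,p[0],.010) for p in ct],np.float32)*1000))
```

```text
[ 0.55982037 -0.28391745  0.08015943] [ 1.18527527e-03  3.14017288e+00 -1.14837513e-03]
((np.int64(319), np.int64(271)), array([ 274,  219,   94,   93, 6814], dtype=int32), ((0.5582571625709534, -0.28354325890541077), 0.023156052455306053), array([ 0.5582571, -0.2836806], dtype=float32))
((np.int64(328), np.int64(86)), array([ 293,   54,   70,   67, 4086], dtype=int32), ((0.4793582856655121, -0.2783734202384949), 0.02202768251299858), array([ 0.4769653 , -0.27964318], dtype=float32))
(299, 0, 63, 36) ((413.61505126953125, -276.2421875), (47.12457275390625, 30.520320892333984), 87.8910140991211)
```

View pics/w9.png

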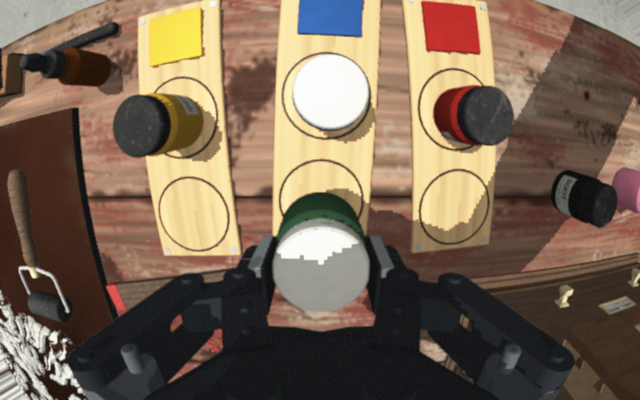

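All three placed jars stand inside their rings. The far blue ring has its top at (320,158), left at (279,199) and right at (362,197). Green's lid is at (321,265).

Run:
```python
from h import *
s=dict(tool_pos=np.array([.55982,-.28392,.08016]),tool_rot=[1.185e-3,3.14017,-1.148e-3])
for p in [(278.5,199),(362.5,197),(320,158.5)]: print(wray(s,p,.006).round(4))
```

```text
[ 0.5603 -0.318 ]
[ 0.5587 -0.2495]
[ 0.5273 -0.2841]
```

Emit:
step_arm([
  {"slide": [-0.3,0,2],"turn": 0,"claw": 1},
  {"slide": [-0.3,0,4],"turn": 0,"claw": 1},
  {"slide": [-0.3,0,5.3],"turn": 0,"claw": 1},
  {"slide": [-0.3,0,6],"turn": 0,"claw": 1},
  {"slide": [-0.3,0,6.35],"turn": 0,"claw": 1},
  {"slide": [-0.3,0,6.35],"turn": 0,"claw": 1},
  {"slide": [-0.3,0,6.35],"turn": 0,"claw": 1},
  {"slide": [-0.3,0,6.35],"turn": 0,"claw": 1},
  {"slide": [-0.3,0,6.35],"turn": 0,"claw": 1},
  {"slide": [-0.3,0,6.35],"turn": 0,"claw": 1},
])

```text
time: 30.55
tool_pos: [0.5625, -0.2836, 0.0169]
tool_rot: [0.001, 3.141, -0.0]
contact_force: [-2.2, 1.7, 6.1]
gripper_width: 0.507
finger_force: 41.8
```

Emit:
step_arm([
  {"slide": [0,0,0],"turn": 0,"claw": -1},
  {"slide": [0,0,0],"turn": 0,"claw": -1},
  {"slide": [0,0,0],"turn": 0,"claw": -1},
  {"slide": [0,0,0],"turn": 0,"claw": -1},
  {"slide": [0,0,-2],"turn": 0,"claw": -1},
  {"slide": [0,0,-6],"turn": 0,"claw": -1},
  {"slide": [0,0,-10],"turn": 0,"claw": -1},
  {"slide": [2,0,-14],"turn": 0,"claw": -1},
  {"slide": [6,0,-16],"turn": 0,"claw": -1},
  {"slide": [10.5,1,-16],"turn": 0,"claw": -1},
])

```text
time: 31.55
tool_pos: [0.4593, -0.2755, 0.1792]
tool_rot: [0.001, 3.135, -0.007]
contact_force: [-1.0, -0.7, 0.6]
gripper_width: 1.0
finger_force: 0.0
```

Emit:
step_arm([
  {"slide": [3,4,0],"turn": 0,"claw": -1},
  {"slide": [5,8,0],"turn": 0,"claw": -1},
  {"slide": [5,13,0],"turn": 0,"claw": -1},
  {"slide": [5,18,0],"turn": 0,"claw": -1},
  {"slide": [5,23,0],"turn": 0,"claw": -1},
  {"slide": [5,28,0],"turn": 0,"claw": -1},
  {"slide": [5,33,0],"turn": 0,"claw": -1},
  {"slide": [5,38,0],"turn": 0,"claw": -1},
  {"slide": [5,43,0],"turn": 0,"claw": -1},
  {"slide": [5,48,0],"turn": 0,"claw": -1},
])

```text
time: 32.55
tool_pos: [0.4073, 0.2087, 0.1759]
tool_rot: [0.001, 3.141, 0.0]
contact_force: [1.4, -0.9, 0.2]
gripper_width: 1.0
finger_force: 0.0
```

Emit:
step_arm([
  {"slide": [0,2,0],"turn": 0,"claw": -1},
  {"slide": [0,2.5,0],"turn": 0,"claw": -1},
  {"slide": [0,2.5,1],"turn": 0,"claw": -1},
  {"slide": [0,2.5,2],"turn": 0,"claw": -1},
  {"slide": [0,2.5,2],"turn": 0,"claw": -1},
  {"slide": [0,2.5,2],"turn": 0,"claw": -1},
  {"slide": [0,2.5,2],"turn": 0,"claw": -1},
  {"slide": [0,2.5,2],"turn": 0,"claw": -1},
  {"slide": [0,2.5,2],"turn": 0,"claw": -1},
  {"slide": [0,2.5,2],"turn": 0,"claw": -1},
])

```text
time: 33.55
tool_pos: [0.4078, 0.2315, 0.1558]
tool_rot: [0.001, 3.141, 0.0]
contact_force: [-1.1, -0.3, 0.4]
gripper_width: 0.999
finger_force: 0.0
```

Run:
```python
from h import *
s,im=wrist();cv2.imwrite("pics/wA.png",im);t=s["tool_pos"];print(t.tolist(),s["tool_rot"].tolist())
u,v=wpix(s,[.434,.234,.055]).astype(int);print(u,v)
a=cv2.resize(im[v-60:v+60,u-75:u+75],(600,480),interpolation=cv2.INTER_CUBIC)
top=bot.get_image("top")[150:250,280:480,::-1];o=np.zeros((600,800,3),np.uint8);o[:300,:375]=cv2.resize(a,(375,300));o[300:,:600]=cv2.resize(top,(600,300))
cv2.imwrite("pics/wAc.png",o)
```

```text
[0.4078319189467438, 0.23152133638364467, 0.15582213115289362] [0.00145487677579683, 3.141219389172163, 0.00029554681989719933]
322 218
```

View pics/wAc.png

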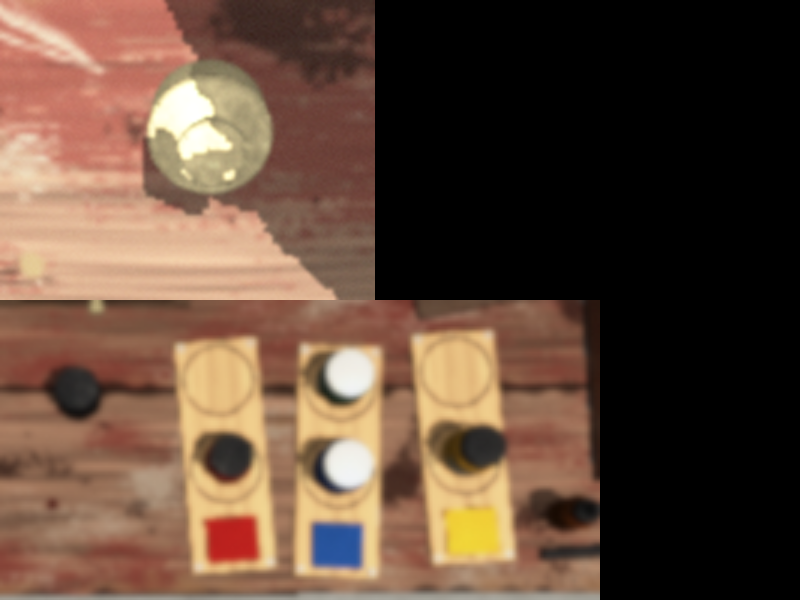

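All four jars stand in their rings and the black jar hasn't moved. The weight's knob is at (331,218).

Run:
```python
from h import *
s=dict(tool_pos=np.array([.40783,.23152,.15582]),tool_rot=[.00145,3.14122,.0003])
print(wray(s,(331.4,218),.055),wray(s,(330.6,208.8),.038))
```

```text
[0.43364962 0.24176949] [0.43004177 0.24154175]
```

Emit:
step_arm([
  {"slide": [-2.45,1,2],"turn": 0,"claw": -0.5},
  {"slide": [-2.45,1,4],"turn": 0,"claw": -0.5},
  {"slide": [-2.45,1,7],"turn": 0,"claw": -0.5},
  {"slide": [-2.45,1,9.5],"turn": 0,"claw": -0.5},
  {"slide": [-2.45,1,11],"turn": 0,"claw": -0.5},
  {"slide": [-2.45,1,11.4],"turn": 0,"claw": -0.5},
  {"slide": [-2.45,1,11.4],"turn": 0,"claw": -0.5},
  {"slide": [-2.45,1,11.4],"turn": 0,"claw": 0.1},
  {"slide": [-2.45,1,11.4],"turn": 0,"claw": 0.1},
  {"slide": [-2.45,1,11.4],"turn": 0,"claw": 0.1},
], newtons=80)

```text
time: 34.65
tool_pos: [0.4328, 0.2419, 0.0425]
tool_rot: [0.001, 3.14, 0.001]
contact_force: [-0.4, 0.2, 0.7]
gripper_width: 0.452
finger_force: 0.0
```

Emit:
step_arm([
  {"slide": [0,0,0],"turn": 0,"claw": 1},
  {"slide": [0,0,0],"turn": 0,"claw": 1},
  {"slide": [0,0,0],"turn": 0,"claw": 1},
  {"slide": [0,0,0],"turn": 0,"claw": 1},
  {"slide": [0,0,0],"turn": 0,"claw": 1},
  {"slide": [0,0,0],"turn": 0,"claw": 1},
  {"slide": [0,0,0],"turn": 0,"claw": 1},
  {"slide": [0,0,0],"turn": 0,"claw": 1},
  {"slide": [0,0,0],"turn": 0,"claw": 1},
  {"slide": [0,0,0],"turn": 0,"claw": 1},
])

```text
time: 35.65
tool_pos: [0.4322, 0.2415, 0.0416]
tool_rot: [-0.001, -3.142, 0.0]
contact_force: [0.6, -1.3, 0.5]
gripper_width: -0.003
finger_force: 0.0
```

The gripper closed on nothing, so I'll look.

Run:
```python
from h import *
s,im=wrist();cv2.imwrite("pics/wB.png",im)
print(wpix(s,[.4325,.2415,.055]))
cv2.imwrite("pics/wBc.png",cv2.resize(im[140:400,180:460],(646,600)))
```

```text
[320.13053003 241.37481577]
```

View pics/wBc.png

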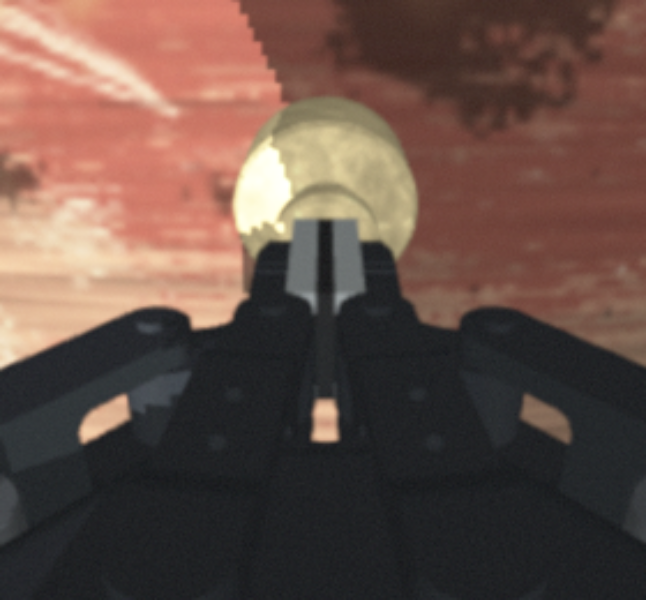

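Run:
```python
from h import *
from scipy.optimize import least_squares
sA=dict(tool_pos=np.array([.40783,.23152,.15582]),tool_rot=[.00145,3.14122,.0003])
s=bot.state();print(s["tool_pos"],s["gripper_width"],wpix(s,s["tool_pos"]+[0,1e-6,0]))
def f(X):
    r=[]
    for n,p in (("top",(210.5,221.8)),("scene",(220.8,155.6))):
        c=bot.camera_info(n);q=c["mtx"]@(np.array(c["R"])@X+c["t"]);r+=list(q[:2]/q[2]-p)
    return np.array(r+list(wpix(sA,X)-(331.4,218))+list(wpix(s,X)-(322.6,242.7)))
q=least_squares(f,[.43,.24,.05]);print(q.x,q.fun.round(1))
for z in (.055,.045,.035):print(z,wray(s,(322.6,242.7),z))
for k,z in ((26,.055),(26,.04),(50,.038),(50,.025)):
    x=.433;print(k,z,wpix(s,[x,.2415+k/2e3,z])-wpix(s,[x,.2415-k/2e3,z]))
a=cv2.imread("pics/scene0.png")[140:180,200:245];b=im=bot.get_image("scene")[120:200,180:260,::-1]
```

```text
[0.43212906 0.24148391 0.04157981] -0.0003360127223150232 [320.12482828 231.81343802]
[0.43739371 0.24247135 0.04482625] [-3.5 -1.1  0.6  0.9  0.3  0.3 -0.8 -0.4]
0.055 [0.43325256 0.24283881]
0.045 [0.43756729 0.24291273]
0.035 [0.44188202 0.24298665]
26 0.055 [ 4.78474993e+01 -2.14616095e-02]
26 0.04 [ 4.41604072e+01 -2.10451490e-02]
50 0.038 [ 8.36837397e+01 -4.02124978e-02]
50 0.025 [ 7.84951099e+01 -3.91058747e-02]
```

Position agrees within a few mm, so the pads must have closed above the knob. I'll open part way, shift slightly in x, go lower and close again.

Emit:
step_arm([
  {"slide": [0,0,-2],"turn": 0,"claw": -0.3},
  {"slide": [0,0,-3],"turn": 0,"claw": -0.3},
  {"slide": [0,0,-3],"turn": 0,"claw": -0.3},
  {"slide": [0,0,-3],"turn": 0,"claw": -0.3},
  {"slide": [-0.4,0.1,-2],"turn": 0,"claw": -0.3},
  {"slide": [-0.4,0.1,-1],"turn": 0,"claw": -0.3},
  {"slide": [-0.4,0.1,0],"turn": 0,"claw": 0},
  {"slide": [-0.4,0.1,0.3],"turn": 0,"claw": 0},
  {"slide": [-0.4,0.1,0.5],"turn": 0,"claw": 0},
  {"slide": [-0.4,0.1,0.5],"turn": 0,"claw": 0},
])

```text
time: 36.75
tool_pos: [0.4358, 0.2423, 0.0362]
tool_rot: [-0.001, -3.141, 0.001]
contact_force: [0.2, -0.3, -0.6]
gripper_width: 0.503
finger_force: 0.0
```

Emit:
step_arm([
  {"slide": [0,0,0],"turn": 0,"claw": 1},
  {"slide": [0,0,0],"turn": 0,"claw": 1},
  {"slide": [0,0,0],"turn": 0,"claw": 1},
  {"slide": [0,0,0],"turn": 0,"claw": 1},
  {"slide": [0,0,0],"turn": 0,"claw": 1},
  {"slide": [0,0,0],"turn": 0,"claw": 1},
  {"slide": [0,0,0],"turn": 0,"claw": 1},
  {"slide": [0,0,0],"turn": 0,"claw": 1},
  {"slide": [0,0,0],"turn": 0,"claw": 1},
  {"slide": [0,0,0],"turn": 0,"claw": 1},
])

```text
time: 37.75
tool_pos: [0.4362, 0.2425, 0.0366]
tool_rot: [-0.001, -3.142, 0.0]
contact_force: [-0.2, -0.5, 0.5]
gripper_width: -0.003
finger_force: 0.0
```

Run:
```python
from h import *
s,im=wrist();print(s["tool_pos"],s["gripper_width"],s["contact_force"]);cv2.imwrite("pics/wC.png",im)
a=cv2.resize(bot.get_image("scene")[110:190,185:265,::-1],(400,400),interpolation=cv2.INTER_CUBIC)
o=np.zeros((400,800,3),np.uint8);o[:,:400]=a;o[:,400:]=cv2.resize(im[170:330,240:400],(400,400),interpolation=cv2.INTER_CUBIC);cv2.imwrite("pics/wCc.png",o)
```

```text
[0.43618421 0.24247334 0.03659428] -0.003209539506088257 [-0.16851342 -0.46035584  0.48568738]
```

Run:
```python
from h import *
im=cv2.imread("pics/wC.png");z=lambda a:cv2.resize(a,(400,300),interpolation=cv2.INTER_CUBIC)
sc=bot.get_image("scene")[:,:,::-1];tp=bot.get_image("top")[:,:,::-1]
cv2.imwrite("pics/scC.png",sc)
o=np.vstack([np.hstack([z(sc[120:180,185:265]),z(im[170:290,240:400])]),np.hstack([z(tp[190:250,170:250]),z(cv2.imread("pics/wA.png")[165:285,240:400])])])
cv2.imwrite("pics/wCc.png",o)
```

```text
(no output)
```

View pics/wCc.png

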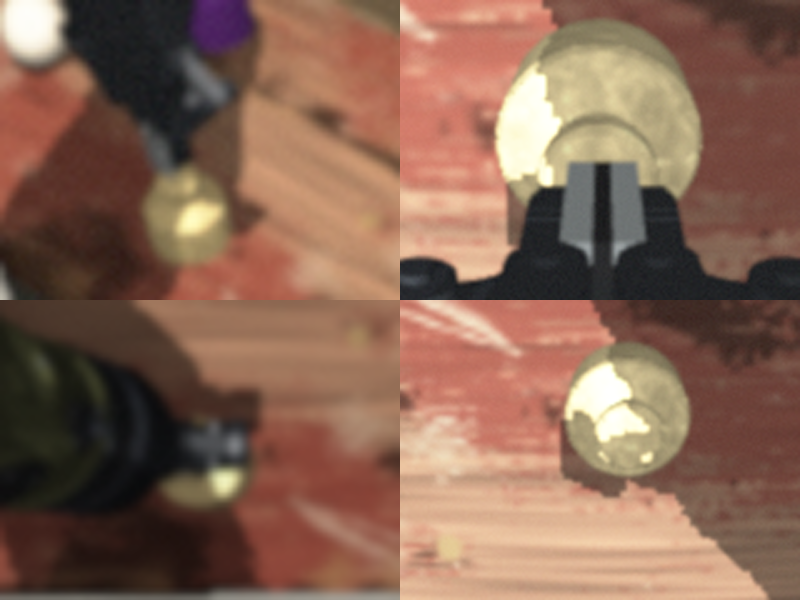

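Rather than guess, I'll check where the shut fingertips and the knob project in each view.

Run:
```python
from h import *
s=bot.state()
def pj(n,X):
    c=bot.camera_info(n);q=c["mtx"]@(np.array(c["R"])@np.array(X)+c["t"]);return (q[:2]/q[2]).round(1)
for z in (.0366,.05,.06,.07):
    print(z,"scene",pj("scene",[.436,.2425,z]),"top",pj("top",[.436,.2425,z]),"wrist near edge",wpix(s,[.425,.2425,z]).round(1),wpix(s,[.436,.2425,z]).round(1))
for X in ([.434,.24,.055],[.434,.24,.038],[.434,.24,0],[.420,.24,.055]): print(X,pj("scene",X),pj("top",X),wpix(s,X).round(1))
# weight outline before arm came: brass mask in scene0/top0
for n,(u0,u1,v0,v1) in dict(scene=(205,240,145,178),top=(196,224,210,236)).items():
    im=cv2.imread(f"pics/{n}0.png");h=cv2.cvtColor(im,cv2.COLOR_BGR2HSV);m=np.zeros(im.shape[:2],np.uint8)
    m[v0:v1,u0:u1]=((h[...,0]>19)&(h[...,0]<36)&(h[...,2]>120))[v0:v1,u0:u1]
    k,l,st,c=cv2.connectedComponentsWithStats(m);i=1+st[1:,4].argmax();print(n,st[i],c[i])
im=cv2.imread("pics/wA.png");h=cv2.cvtColor(im,cv2.COLOR_BGR2HSV);m=np.zeros(im.shape[:2],np.uint8)
m[165:245,290:370]=((h[...,0]>19)&(h[...,0]<40)&(h[...,2]>90))[165:245,290:370]
k,l,st,c=cv2.connectedComponentsWithStats(m);i=1+st[1:,4].argmax();print("wA",st[i],c[i])
sA=dict(tool_pos=np.array([.40783,.23152,.15582]),tool_rot=[.00145,3.14122,.0003])
for p in ([0,0,.055],[0,0,.038],[.025,0,.038],[-.025,0,.038],[-.025,0,0],[0,.025,.02],[0,-.025,.02],[.013,0,.055],[-.013,0,.055]):
    X=np.array([.434,.24,0])+p;print(p,wpix(sA,X).round(1),pj("top",X),pj("scene",X))
```

```text
0.0366 scene [221.6 158.5] top [207.9 221.4] wrist near edge [320.2 213.7] [320.2 231.6]
0.05 scene [220.8 155.6] top [206.5 221.1] wrist near edge [320.2 221.5] [320.2 240.6]
0.06 scene [220.2 153.3] top [205.4 220.8] wrist near edge [320.2 228.1] [320.2 248.2]
0.07 scene [219.6 151. ] top [204.3 220.6] wrist near edge [320.1 235.6] [320.2 256.7]
[0.434, 0.24, 0.055] [220.6 155.2] [206.8 221.7] [315.4 240.8]
[0.434, 0.24, 0.038] [221.7 159. ] [208.6 222. ] [315.9 229.3]
[0.434, 0.24, 0] [223.8 167.2] [212.4 222.9] [316.6 209.7]
[0.42, 0.24, 0.055] [217.4 157.9] [206.7 226.7] [315.2 215.5]
scene [214 153  16  19 222] [221.79279279 162.09459459]
top [202 214  17  17 231] [210.04761905 222.2034632 ]
wA [ 306  183   49   52 2015] [330.30868486 208.79503722]
[0, 0, 0.055] [329.5 218.4] [206.8 221.7] [220.6 155.2]
[0, 0, 0.038] [329.  212.7] [208.6 222. ] [221.7 159. ]
[0.025, 0, 0.038] [328.8 236.6] [208.9 213.1] [227.2 154.2]
[-0.025, 0, 0.038] [329.1 187.6] [208.4 231. ] [216.  163.9]
[-0.025, 0, 0] [328.2 179.5] [212.2 231.5] [218.3 172. ]
[0, 0.025, 0.02] [352.8 207.3] [201.7 222.5] [216.9 159.5]
[0, -0.025, 0.02] [304.1 207.3] [219.2 222.4] [228.6 166.3]
[0.013, 0, 0.055] [329.4 231.6] [206.9 216.9] [223.6 152.7]
[-0.013, 0, 0.055] [329.6 204.8] [206.7 226.4] [217.7 157.7]
```

The weight is at (.434,.241), as expected. The shut fingertips project at z≈.06, well above the TCP reading, so I need to go lower in guarded steps.

Emit:
step_arm([
  {"slide": [0,0,-2],"turn": 0,"claw": 0},
  {"slide": [0,0,-2],"turn": 0,"claw": 0},
  {"slide": [0,0,-2],"turn": 0,"claw": 0},
  {"slide": [0.2,-0.1,-2],"turn": 0,"claw": 0},
  {"slide": [0.2,-0.1,-1],"turn": 0,"claw": 0},
  {"slide": [0.2,-0.1,0],"turn": 0,"claw": 0},
  {"slide": [0.2,-0.1,0.3],"turn": 0,"claw": 0},
  {"slide": [0.2,-0.1,0.6],"turn": 0,"claw": 0},
  {"slide": [0.2,-0.1,0.8],"turn": 0,"claw": 0},
  {"slide": [0.2,-0.1,1],"turn": 0,"claw": 0},
])

```text
time: 38.95
tool_pos: [0.4343, 0.2415, 0.0265]
tool_rot: [0.001, 3.142, 0.0]
contact_force: [-0.5, 0.7, -0.5]
gripper_width: 0.495
finger_force: 0.0
```

Emit:
step_arm([
  {"slide": [0,0,0],"turn": 0,"claw": 1},
  {"slide": [0,0,0],"turn": 0,"claw": 1},
  {"slide": [0,0,0],"turn": 0,"claw": 1},
  {"slide": [0,0,0],"turn": 0,"claw": 1},
  {"slide": [0,0,0],"turn": 0,"claw": 1},
  {"slide": [0,0,0],"turn": 0,"claw": 1},
  {"slide": [0,0,0],"turn": 0,"claw": 1},
  {"slide": [0,0,0],"turn": 0,"claw": 1},
  {"slide": [0,0,0],"turn": 0,"claw": 1},
  {"slide": [0,0,0],"turn": 0,"claw": 1},
])

```text
time: 39.95
tool_pos: [0.4364, 0.2437, 0.0287]
tool_rot: [0.001, 3.138, 0.007]
contact_force: [0.0, 2.1, 9.7]
gripper_width: -0.001
finger_force: 4.9
```

Emit:
step_arm([
  {"slide": [0,0,-4],"turn": 0,"claw": -1},
  {"slide": [2,0,-8],"turn": 0,"claw": -1},
  {"slide": [2.6,-1,-12.7],"turn": 0,"claw": -1},
  {"slide": [2.6,-1,-12.7],"turn": 0,"claw": -1},
  {"slide": [2.6,-1,-12.7],"turn": 0,"claw": -1},
  {"slide": [2.6,-1,-12.7],"turn": 0,"claw": -1},
  {"slide": [2.6,-1,-12.7],"turn": 0,"claw": -1},
  {"slide": [2.6,-1,-12.7],"turn": 0,"claw": -1},
  {"slide": [2.6,-1,-12.7],"turn": 0,"claw": -1},
  {"slide": [2.6,-1,-12.7],"turn": 0,"claw": -1},
])

```text
time: 40.95
tool_pos: [0.4079, 0.2314, 0.1531]
tool_rot: [-0.001, -3.141, 0.001]
contact_force: [-0.2, 0.7, 0.5]
gripper_width: 1.004
finger_force: 0.0
```

Run:
```python
from h import *
s,im=wrist();cv2.imwrite("pics/wD.png",im);print(s["tool_pos"])
u,v=wpix(s,[.434,.241,.03]).astype(int);r=np.s_[v-45:v+45,u-45:u+45]
h=cv2.cvtColor(im,cv2.COLOR_BGR2HSV);m=np.zeros(im.shape[:2],np.uint8);m[r]=((h[...,0]>19)&(h[...,0]<40)&(h[...,2]>90))[r]
k,l,st,c=cv2.connectedComponentsWithStats(m);i=1+st[1:,4].argmax();print(st[i],c[i])
for X in ([.434,.241,.055],[.434,.241,.038]):print(wpix(s,X))
def pred(d):
    t=np.linspace(0,2*np.pi,60);q=[]
    for rad,z in ((.025,.0),(.025,.038),(.013,.055)): q+=[wpix(s,[d[0]+rad*np.cos(a),d[1]+rad*np.sin(a),z]) for a in t]
    q=np.array(q);return np.r_[q.min(0),q.max(0)]
ob=np.array([st[i][0],st[i][1],st[i][0]+st[i][2],st[i][1]+st[i][3]])
from scipy.optimize import least_squares
f=least_squares(lambda d:pred(d)-ob,[.434,.241],diff_step=1e-3);print(f.x,f.fun)
```

```text
[0.4079185  0.23138292 0.15306612]
[ 306  183   50   54 2049] [330.57101025 210.03465105]
[330.87639783 219.39658539]
[330.31525111 213.64915616]
[0.43517327 0.24174207] [-0.88889093 -1.76990365  0.90585199  1.8018544 ]
```

The weight hasn't moved. I'll descend to TCP z≈.016 and grip.

Emit:
step_arm([
  {"slide": [-2.6,1,2],"turn": 0,"claw": 0},
  {"slide": [-2.6,1,5],"turn": 0,"claw": 0},
  {"slide": [-2.6,1,8],"turn": 0,"claw": 0},
  {"slide": [-2.6,1,10],"turn": 0,"claw": 0},
  {"slide": [-2.6,1,11.5],"turn": 0,"claw": 0},
  {"slide": [-2.6,1,12.5],"turn": 0,"claw": 0},
  {"slide": [-2.6,1,13.2],"turn": 0,"claw": 0},
  {"slide": [-2.6,1,13.7],"turn": 0,"claw": 0},
  {"slide": [-2.6,1,13.7],"turn": 0,"claw": 0},
  {"slide": [-2.6,1,13.7],"turn": 0,"claw": 0},
])

```text
time: 42.0
tool_pos: [0.4346, 0.2417, 0.0171]
tool_rot: [0.001, 3.141, 0.001]
contact_force: [0.2, 0.0, -0.7]
gripper_width: 0.5
finger_force: 0.0
```

Emit:
step_arm([
  {"slide": [0,0,0],"turn": 0,"claw": 1},
  {"slide": [0,0,0],"turn": 0,"claw": 1},
  {"slide": [0,0,0],"turn": 0,"claw": 1},
  {"slide": [0,0,0],"turn": 0,"claw": 1},
  {"slide": [0,0,0],"turn": 0,"claw": 1},
  {"slide": [0,0,0],"turn": 0,"claw": 1},
  {"slide": [0,0,0],"turn": 0,"claw": 1},
  {"slide": [0,0,0],"turn": 0,"claw": 1},
  {"slide": [0,0,0],"turn": 0,"claw": 1},
  {"slide": [0,0,0],"turn": 0,"claw": 1},
])

```text
time: 43.0
tool_pos: [0.4347, 0.2417, 0.0176]
tool_rot: [0.001, 3.14, 0.001]
contact_force: [-1.4, 0.0, 5.4]
gripper_width: 0.236
finger_force: 78.1
```

The weight is gripped. I'll lift it and carry it to the red jar, measuring the red lid from the pictures already taken.

Emit:
step_arm([
  {"slide": [0,0,-1.5],"turn": 0,"claw": 1},
  {"slide": [0,0,-4.5],"turn": 0,"claw": 1},
  {"slide": [0,0,-8],"turn": 0,"claw": 1},
  {"slide": [0,0,-11.5],"turn": 0,"claw": 1},
  {"slide": [0,-2,-14],"turn": 0,"claw": 1},
  {"slide": [0,-6,-14],"turn": 0,"claw": 1},
  {"slide": [0,-10,-14],"turn": 0,"claw": 1},
  {"slide": [0,-14,-14],"turn": 0,"claw": 1},
  {"slide": [0,-18,-14],"turn": 0,"claw": 1},
  {"slide": [0,-22,-14],"turn": 0,"claw": 1},
])

```text
time: 44.0
tool_pos: [0.433, 0.02, 0.1563]
tool_rot: [-0.001, -3.141, 0.0]
contact_force: [-0.1, 0.3, -4.6]
gripper_width: 0.231
finger_force: 79.5
```

Emit:
step_arm([
  {"slide": [0,-4,0],"turn": 0,"claw": 1},
  {"slide": [0,-7,0],"turn": 0,"claw": 1},
  {"slide": [0,-8,0],"turn": 0,"claw": 1},
  {"slide": [0,-8,0],"turn": 0,"claw": 1},
  {"slide": [0,-8,0],"turn": 0,"claw": 1},
  {"slide": [0,-8,0],"turn": 0,"claw": 1},
  {"slide": [0,-8,0],"turn": 0,"claw": 1},
  {"slide": [0,-8,0],"turn": 0,"claw": 1},
  {"slide": [0,-8,0],"turn": 0,"claw": 1},
  {"slide": [0,-8,0],"turn": 0,"claw": 1},
])

```text
time: 45.0
tool_pos: [0.434, -0.0582, 0.1566]
tool_rot: [0.0, 3.142, 0.0]
contact_force: [0.1, -0.5, -5.2]
gripper_width: 0.233
finger_force: 79.7
```

Run:
```python
from h import *
s,im=wrist();t=s["tool_pos"];print(t,s["gripper_width"],s["contact_force"]);cv2.imwrite("pics/wE.png",im)
S=[("w5",dict(tool_pos=np.array([.43918,-.26882,.17703]),tool_rot=[1.03e-3,3.13972,-2.15e-3])),
   ("w9",dict(tool_pos=np.array([.55982,-.28392,.08016]),tool_rot=[1.185e-3,3.14017,-1.148e-3])),("wE",s)]
for n,q in S:
    im=cv2.imread(f"pics/{n}.png");h=cv2.cvtColor(im,cv2.COLOR_BGR2HSV)
    u,v=wpix(q,[.4837,-.172,.065]).astype(int);w=38
    m=np.zeros(im.shape[:2],np.uint8);r=np.s_[v-w:v+w,u-w:u+w]
    m[r]=((h[...,2]<95)&(h[...,1]<90))[r]
    m=cv2.morphologyEx(m,cv2.MORPH_OPEN,np.ones((5,5)))
    k,l,st,c=cv2.connectedComponentsWithStats(m);i=l[v,u] or 1
    ct=cv2.findContours((l==i).astype(np.uint8),cv2.RETR_EXTERNAL,cv2.CHAIN_APPROX_NONE)[0][0]
    p=np.array([wray(q,a[0],.065) for a in ct],np.float32);print(n,(u,v),st[i],c[i],cv2.minEnclosingCircle(p))
print("w9 by eye",wray(S[1][1],(491,115),.065),"w5",wray(S[0][1],(415,231.5),.065))
```

```text
[ 0.43396989 -0.05823651  0.15662384] 0.23313879692612294 [ 0.09625004 -0.54115859 -5.17892779]
w5 (np.int64(416), np.int64(231)) [ 395  214   39   55 1445] [415.2899654  238.58477509] ((0.4972691237926483, -0.16828785836696625), 0.03479013592004776)
w9 (np.int64(492), np.int64(109)) [ 458   87   55   58 2568] [485.41004673 115.47702492] ((0.489135205745697, -0.17638124525547028), 0.021960651502013206)
wE (np.int64(201), np.int64(243)) [ 186  225   38   39 1148] [204.53919861 244.478223  ] ((0.4843708276748657, -0.17013344168663025), 0.02186070941388607)
w9 by eye [ 0.4877205  -0.17302575] w5 [ 0.4839402  -0.17409192]
```

Emit:
step_arm([
  {"slide": [-1.5,-3,0],"turn": 0,"claw": 1},
  {"slide": [-3,-6,0],"turn": 0,"claw": 1},
  {"slide": [-4.5,-9,0],"turn": 0,"claw": 1},
  {"slide": [-5.05,-11,0],"turn": 0,"claw": 1},
  {"slide": [-5.05,-11.3,1],"turn": 0,"claw": 1},
  {"slide": [-5.05,-11.3,3],"turn": 0,"claw": 1},
  {"slide": [-5.05,-11.3,5],"turn": 0,"claw": 1},
  {"slide": [-5.05,-11.3,6],"turn": 0,"claw": 1},
  {"slide": [-5.05,-11.3,6],"turn": 0,"claw": 1},
  {"slide": [-5.05,-11.3,6],"turn": 0,"claw": 1},
])

```text
time: 46.05
tool_pos: [0.4844, -0.1713, 0.0969]
tool_rot: [0.001, 3.142, 0.0]
contact_force: [-0.4, -0.5, -4.5]
gripper_width: 0.231
finger_force: 80.0
```

Emit:
step_arm([
  {"slide": [0,0,0],"turn": 0,"claw": 1},
  {"slide": [0,0,0.4],"turn": 0,"claw": 1},
  {"slide": [0,0,0.8],"turn": 0,"claw": 1},
  {"slide": [0,0,1.1],"turn": 0,"claw": 1},
  {"slide": [0,0,1.3],"turn": 0,"claw": 1},
  {"slide": [0,0,1.35],"turn": 0,"claw": 1},
  {"slide": [0,0,1.35],"turn": 0,"claw": 1},
  {"slide": [0,0,1.35],"turn": 0,"claw": 1},
  {"slide": [0,0,1.35],"turn": 0,"claw": 1},
  {"slide": [0,0,1.35],"turn": 0,"claw": 1},
])

```text
time: 47.05
tool_pos: [0.4844, -0.1716, 0.0832]
tool_rot: [0.001, 3.141, -0.0]
contact_force: [0.1, 0.4, -5.1]
gripper_width: 0.234
finger_force: 80.0
```

Still hanging (−5 N), so I'll go down another millimetre.

Emit:
step_arm([
  {"slide": [0,0,0.05],"turn": 0,"claw": 1},
  {"slide": [0,0,0.1],"turn": 0,"claw": 1},
  {"slide": [0,0,0.1],"turn": 0,"claw": 1},
  {"slide": [0,0,0.1],"turn": 0,"claw": 1},
  {"slide": [0,0,0.1],"turn": 0,"claw": 1},
  {"slide": [0,0,0.1],"turn": 0,"claw": 1},
  {"slide": [0,0,0.1],"turn": 0,"claw": 1},
  {"slide": [0,0,0.1],"turn": 0,"claw": 1},
  {"slide": [0,0,0.1],"turn": 0,"claw": 1},
  {"slide": [0,0,0.1],"turn": 0,"claw": 1},
])

```text
time: 48.05
tool_pos: [0.4847, -0.1717, 0.0825]
tool_rot: [0.001, 3.141, -0.001]
contact_force: [-1.0, -0.4, 5.3]
gripper_width: 0.237
finger_force: 81.0
```

Emit:
step_arm([
  {"slide": [0,0,0],"turn": 0,"claw": -0.2},
  {"slide": [0,0,0],"turn": 0,"claw": -0.2},
  {"slide": [0,0,0],"turn": 0,"claw": -0.2},
  {"slide": [0,0,0],"turn": 0,"claw": -0.2},
  {"slide": [0,0,-1],"turn": 0,"claw": -0.2},
  {"slide": [0,0,-3],"turn": 0,"claw": -0.2},
  {"slide": [0,0,-6],"turn": 0,"claw": -0.2},
  {"slide": [0,0,-9],"turn": 0,"claw": -0.2},
  {"slide": [2,2,-11],"turn": 0,"claw": -0.2},
  {"slide": [6,4,-12],"turn": 0,"claw": -0.2},
])

```text
time: 49.05
tool_pos: [0.427, -0.1319, 0.2049]
tool_rot: [0.001, 3.137, -0.002]
contact_force: [-0.8, 0.8, 2.3]
gripper_width: 0.6
finger_force: 0.0
```

Emit:
step_arm([
  {"slide": [0,4,0],"turn": 0,"claw": -1},
  {"slide": [0,8,0],"turn": 0,"claw": -1},
  {"slide": [0,12,0],"turn": 0,"claw": -1},
  {"slide": [0,16,0],"turn": 0,"claw": -1},
  {"slide": [0,20,0],"turn": 0,"claw": -1},
  {"slide": [0,20,0],"turn": 0,"claw": -1},
  {"slide": [0,20,0],"turn": 0,"claw": -1},
  {"slide": [0,20,0],"turn": 0,"claw": -1},
  {"slide": [0,20,0],"turn": 0,"claw": -1},
  {"slide": [0,20,0],"turn": 0,"claw": -1},
])

```text
time: 50.05
tool_pos: [0.4246, 0.0674, 0.2022]
tool_rot: [0.004, 3.142, -0.0]
contact_force: [-0.0, -0.1, -0.5]
gripper_width: 0.999
finger_force: 0.0
```

Run:
```python
from h import *
def pj(n,X):
    c=bot.camera_info(n);q=c["mtx"]@(np.array(c["R"])@np.array(X)+c["t"]);return (q[:2]/q[2]).round(1)
print(bot.state()["tool_pos"])
for n in ("scene","top"):
    im=bot.get_image(n)[:,:,::-1].copy();cv2.imwrite(f"pics/{n}F.png",im);h=cv2.cvtColor(im,cv2.COLOR_BGR2HSV).astype(int)
    def blob(mask,X,w=16):
        u,v=pj(n,X).astype(int);m=np.zeros(im.shape[:2],np.uint8);r=np.s_[v-w:v+w,u-w:u+w];m[r]=mask[r]
        k,l,st,c=cv2.connectedComponentsWithStats(m)
        if k<2:return None
        i=1+st[1:,4].argmax();return st[i].tolist(),c[i].round(1)
    W=(h[...,1]<45)&(h[...,2]>140);B=(h[...,2]<75)
    def ext(parts):
        a=np.linspace(0,6.28,60);q=np.array([pj(n,[x+r*np.cos(t),y+r*np.sin(t),z]) for x,y,r,z in parts for t in a]);return q.min(0),q.max(0)-q.min(0)
    x,y=.484,-.1716
    print(n,"weight expected box",ext([(x,y,.025,.065),(x,y,.025,.103),(x,y,.013,.12)]),"seen",blob((h[...,0]>19)&(h[...,0]<36)&(h[...,2]>120)&(h[...,1]<125),[x,y,.095]))
    for k,X,m in (("blue lid",[.477,-.2787,.071],W),("green lid",[.5613,-.2838,.065],W),("yellow lid",[.490,-.4005,.077],B),("black",[.547,-.031,.065],B)):
        print(k,pj(n,X),blob(m,X,13))
```

```text
[0.42459788 0.06744477 0.20216295]
scene weight expected box (array([333.2, 188.6]), array([19.2, 23.8])) seen ([334, 185, 24, 27, 446], array([345.4, 198.7]))
blue lid [375.3 224.3] ([366, 218, 17, 16, 222], array([374.4, 225.4]))
green lid [392.4 205.4] ([384, 199, 16, 16, 198], array([391.6, 206.2]))
yellow lid [420.3 242.8] ([412, 238, 14, 12, 132], array([418.8, 243.6]))
black [314.  168.6] ([307, 165, 14, 16, 162], array([313.4, 173.1]))
top weight expected box (array([347.4, 191.2]), array([19.9, 20.1])) seen ([348, 192, 19, 19, 275], array([357.5, 201. ]))
blue lid [396.2 204.2] ([388, 197, 16, 17, 209], array([395.6, 204.3]))
green lid [396.7 174.1] ([389, 167, 16, 16, 200], array([396.1, 174.1]))
yellow lid [441.6 198.9] ([428, 193, 20, 13, 195], array([437.8, 198.7]))
black [305.1 179.8] ([294, 172, 24, 18, 252], array([305. , 180.3]))
```

All the measurements agree with the target poses: the weight sits centred on the red lid, the jars are in their rings, and the black jar is unmoved. Handing in.

```bash
python3 -c "
from workcell import bot
print(bot.job_done())"
```

```text
the job is handed in; nothing more can be done
None
```

The job is handed in, at about 50 s of the 136 s allowed: red, blue and yellow stand in the rings behind their own patches, green behind blue, and the weight upright on the red lid, checked in the final camera images except the dropper bottle, which was never approached.

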